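# Lay the dropper bottles up, chock the row, and sort the hand tools

### The arm

A 7-joint arm with a two-finger parallel gripper is mounted at the origin on a cart in front of the work surface, level with it; the furniture and walls round the work are solid. World frame = base frame: x ahead of the robot, y to its left, z up, the work surface at z = 0. Lengths are in m, angles in rad, forces in N, time in s.
With the tool pointing down it reaches from about 0.4 to 0.85 m from the base axis. Payload 4.5 kg.
Tool frame: the origin (TCP) lies at the very end of the fingers, on their centre line; the grasp point (between the pads) lies 19 mm behind it; z points along the fingers, y is the line along which they close (so a half turn about z gives the same grasp; the last joint's range is limited). The gripper opens to 88 mm and grips with 3 to 60 N. Pads are 18 mm wide; open, the fingers measure 123 mm over their backs; the gripper's body (75 mm by 187 mm) begins 45 mm behind the grasp point.
Start: joints at [-1.187, 0.689, -0.195, 1.565, 0.157, 0.902, -0.215], TCP at [0.214, 0.587, 0.239] pointing down, gripper open.
Joint ranges: [-3.01, 3.01], [-0.46, 2.08], [-1.47, 1.51], [0.13, 2.56], [-1, 4.14], [0.04, 2.09], [-2.66, 2.66]. Speed limits (rad/s): [2.57, 2.57, 3.14, 3.14, 3.14, 3.14, 3.14].

### API

Orientations are given as a unit quaternion [x, y, z, w].
In Python, from plant import r gives the robot as it stands. The module is installed in compiled form; this text tells all that it offers.
- The arm moves only by the tool step_arm, never from a script. Its argument "increments" is a list of rows, each a list of 2 entries, a list of its own where there are three numbers: the shift along the world's x, y, z in cm, then the turn, a rotation vector about the world's x, y, z in degrees. A call has exactly 10 rows; each row shifts and turns the commanded pose from where the row before left it; what a row does not reach is not made up. A row lasts 1/10 s, in which the tool goes at most 50 mm and 8.59 degrees, less where a joint would pass 70% of its speed; a pose out of reach is approached as far as the arm can. A call is refused whole if a number of a shift passes 5 or a number of a turn 8.59, either way. A call with a gripper value outside its range is refused whole. "fingers" is the opening, from 0 (shut) to 1 (fully open), set as the call begins (left out, the last holds). The fingers move at their own pace and stop on an object; "grip_force" is the grip in N (left out, the last holds). Time passes only in rows, so rows that do not move let the fingers close, or fill a call up. It gives the time, the measured TCP pose, the force, the opening and the grip force at its end, in the units of the state.
- r.get_state(): the state, without advancing time (a new reading comes with each control period).
- r.snapshot(name): name is "side" or "top" or "wrist"; returns (picture, depth): 480x640x3 uint8, red, green, blue; 480x640 float32, m along the optical axis (not along the pixel's ray), 0 where there is no reading.
- r.calibration(name): a dict with "fov_y" (degrees; the focal length in pixels is half the picture's height over the tangent of half this angle, whatever the lens; pixels are square), "cx", "cy" (the principal point, pixels), "R" (3x3) and "t" (3): a world point X has camera coordinates R X + t. Camera axes: x right, y down, z forward; pixel columns grow to the right and rows downward; lengths in m; the calibration is good to about 2 mm. A picture is of the moment at which its call begins: read the wrist's pose just before it. calibration takes no time and is no camera call; for the wrist camera it gives the pose at the moment of the call.
- r.finish_job(): hands the job in; it is judged then, once.
The state is a dict: "clock": time; "q": joint angles; "qd": joint speeds; "joint_torque": joint torques, N m; "tool_pos": TCP position; "eef_rot": TCP orientation; "contact_force": force on the tool from outside, world axes, zero at the start; "moment": the same for the moment, N m; "opening": opening from 0.0 (shut) to 1.0 (fully open); "finger_force": force on a finger pad.
Only numpy, scipy, OpenCV 4.12 (cv2) and the standard library are available. Lean on these libraries where they do the work, as an engineer would, in place of code of your own. Each camera call takes 0.05 s, during which the arm holds its last target. There are 200 camera calls.

### The job

Clear the bench: lay all the amber dropper bottles on their sides on the drying rest, side by side along its middle in one close row that starts against the blue stop bar, and set the yellow chock flat on the rest with its sloping face snug against the last bottle so that the row cannot roll apart. Put every marker pen in the blue bin and the tweezers, if any are out, in the white bin, lying flat inside. Leave the flask and the wash bottle alone.

Things in the scene. Friction and masses are not known exactly. Their poses are not given: they have to be found in the camera images.
- rest: drying rest, fixed: flat plate 130 mm (its x) by 260 mm (its y), 6 mm thick, black rubber on top; origin at the centre of its underside, x the direction in which the bottles must point, y along the row. At the +y end stands a fixed blue stop bar, 120 x 12 mm, whose upright inner face is at y = +118 mm and whose top is 34 mm above the underside. The rest lies at a small yaw that varies
- rest_stop (a point): foot of the stop bar's inner face: middle of its width, on the plate's upper surface; same axes as the rest
- blue_bin: blue open bin for the markers, fixed, 95 mm (its x) by 155 mm (its y) outside, 40 mm high, walls and floor 4 mm; origin at the centre of its underside
- white_bin: white open bin for the tweezers, fixed, same size and origin as the blue one; the two may change places
- chock_mid (a point): loose yellow wedge-shaped chock, 50 mm wide (its x; grip it by those end faces), foot 46 mm long (its y, -23 to +23), 30 mm high, 0.25 kg. Its +y face slopes at 70 degrees from the toe at y = +23; touching a bottle, the bottle's axis is 35 mm from the chock's centre. The toe goes under the bottle: draw it back before lifting; pushes over 10 N make bottles ride up. Point: 15 mm above the underside's centre
- bottle0_mid (a point): amber glass dropper bottle with black dropper cap, 98 mm long in all; the round body is 35 mm in diameter and 64 mm long, the narrower cap and bulb are the other 34 mm (grip the body only, the cap gives no hold). It starts lying on its side. The point is on the bottle's axis, at the middle of the body (32 mm from the base); its z axis runs along the bottle from base to cap. May be absent
- bottle1_mid (a point): amber glass dropper bottle with black dropper cap, 98 mm long in all; the round body is 35 mm in diameter and 64 mm long, the narrower cap and bulb are the other 34 mm (grip the body only, the cap gives no hold). It starts lying on its side. The point is on the bottle's axis, at the middle of the body (32 mm from the base); its z axis runs along the bottle from base to cap. May be absent
- bottle2_mid (a point): amber glass dropper bottle with black dropper cap, 98 mm long in all; the round body is 35 mm in diameter and 64 mm long, the narrower cap and bulb are the other 34 mm (grip the body only, the cap gives no hold). It starts lying on its side. The point is on the bottle's axis, at the middle of the body (32 mm from the base); its z axis runs along the bottle from base to cap. May be absent
- bottle3_mid (a point): amber glass dropper bottle with black dropper cap, 98 mm long in all; the round body is 35 mm in diameter and 64 mm long, the narrower cap and bulb are the other 34 mm (grip the body only, the cap gives no hold). It starts lying on its side. The point is on the bottle's axis, at the middle of the body (32 mm from the base); its z axis runs along the bottle from base to cap. May be absent
- marker0_mid (a point): marker pen, white barrel with black cap and black ends, 122 mm long (its y), 13 mm wide and high, lying flat; it does not roll. The point is its centre. May be absent
- marker1_mid (a point): marker pen, white barrel with black cap and black ends, 122 mm long (its y), 13 mm wide and high, lying flat; it does not roll. The point is its centre. May be absent
- tweezers0_mid (a point): steel tweezers, 117 mm long (its y), 13 mm wide, 8 mm high, lying flat, rigid; grip across the width. The point is its centre. May be absent
- flask: conical glass flask, 67 mm wide, 112 mm high, a bystander to be left alone; origin at the centre of its base
- wash: white wash bottle with blue jet, 67 mm wide, 221 mm high, a bystander to be left alone; origin at the centre of its base

How it is judged:
At the end, for the whole second after the job is handed in: Bottles lie along the rest's x (0.2 rad), within 25 mm of its middle, in a row from the stop, gaps under 3 mm (5 at the stop). Chock flat on the rest, straight (0.15 rad), slope within 4 mm of the last bottle, centred to 25 mm. Pens flat in the blue bin, tweezers in the white (angle between bottle0_mid's own z axis and vertical between 1.4 and 1.74 rad and angle between the z axis of each of bottle0_mid, bottle1_mid, bottle2_mid, bottle3_mid and the x axis of rest, either way round below 0.2 rad and x of bottle0_mid in the frame of rest between -0.025 and 0.025 m and z of bottle0_mid in the frame of rest between 0.018 and 0.03 m and angle between bottle1_mid's own z axis and vertical between 1.4 and 1.74 rad and x of bottle1_mid in the frame of rest between -0.025 and 0.025 m and z of bottle1_mid in the frame of rest between 0.018 and 0.03 m and angle between bottle2_mid's own z axis and vertical between 1.4 and 1.74 rad and x of bottle2_mid in the frame of rest between -0.025 and 0.025 m and z of bottle2_mid in the frame of rest between 0.018 and 0.03 m and angle between bottle3_mid's own z axis and vertical between 1.4 and 1.74 rad and x of bottle3_mid in the frame of rest between -0.025 and 0.025 m and z of bottle3_mid in the frame of rest between 0.018 and 0.03 m and z of chock_mid in the frame of rest between 0.017 and 0.025 m and angle between chock_mid's own z axis and vertical below 0.08 rad and angle between the y axis of chock_mid and the y axis of rest, either way round below 0.15 rad and x of marker0_mid in the frame of blue_bin between -0.042 and 0.042 m and y of marker0_mid in the frame of blue_bin between -0.07 and 0.07 m and z of marker0_mid in the frame of blue_bin between 0 and 0.035 m and angle between marker0_mid's own y axis and vertical between 1.3 and 1.84 rad and x of marker1_mid in the frame of blue_bin between -0.042 and 0.042 m and y of marker1_mid in the frame of blue_bin between -0.07 and 0.07 m and z of marker1_mid in the frame of blue_bin between 0 and 0.035 m and angle between marker1_mid's own y axis and vertical between 1.3 and 1.84 rad and x of tweezers0_mid in the frame of white_bin between -0.042 and 0.042 m and y of tweezers0_mid in the frame of white_bin between -0.07 and 0.07 m and z of tweezers0_mid in the frame of white_bin between 0 and 0.035 m and angle between tweezers0_mid's own y axis and vertical between 1.3 and 1.84 rad and (y of bottle0_mid in the frame of rest between 0.0955 and 0.1035 m or (y of bottle0_mid in the frame of rest between 0.0575 and 0.0695 m and (y of bottle1_mid in the frame of rest between 0.0955 and 0.1035 m or y of bottle2_mid in the frame of rest between 0.0955 and 0.1035 m or y of bottle3_mid in the frame of rest between 0.0955 and 0.1035 m)) or (y of bottle0_mid in the frame of rest between 0.0195 and 0.0355 m and (y of bottle1_mid in the frame of rest between 0.0575 and 0.0695 m or y of bottle2_mid in the frame of rest between 0.0575 and 0.0695 m or y of bottle3_mid in the frame of rest between 0.0575 and 0.0695 m)) or (y of bottle0_mid in the frame of rest between -0.0185 and 0.0015 m and (y of bottle1_mid in the frame of rest between 0.0195 and 0.0355 m or y of bottle2_mid in the frame of rest between 0.0195 and 0.0355 m or y of bottle3_mid in the frame of rest between 0.0195 and 0.0355 m))) and (y of bottle1_mid in the frame of rest between 0.0955 and 0.1035 m or (y of bottle1_mid in the frame of rest between 0.0575 and 0.0695 m and (y of bottle0_mid in the frame of rest between 0.0955 and 0.1035 m or y of bottle2_mid in the frame of rest between 0.0955 and 0.1035 m or y of bottle3_mid in the frame of rest between 0.0955 and 0.1035 m)) or (y of bottle1_mid in the frame of rest between 0.0195 and 0.0355 m and (y of bottle0_mid in the frame of rest between 0.0575 and 0.0695 m or y of bottle2_mid in the frame of rest between 0.0575 and 0.0695 m or y of bottle3_mid in the frame of rest between 0.0575 and 0.0695 m)) or (y of bottle1_mid in the frame of rest between -0.0185 and 0.0015 m and (y of bottle0_mid in the frame of rest between 0.0195 and 0.0355 m or y of bottle2_mid in the frame of rest between 0.0195 and 0.0355 m or y of bottle3_mid in the frame of rest between 0.0195 and 0.0355 m))) and (y of bottle2_mid in the frame of rest between 0.0955 and 0.1035 m or (y of bottle2_mid in the frame of rest between 0.0575 and 0.0695 m and (y of bottle0_mid in the frame of rest between 0.0955 and 0.1035 m or y of bottle1_mid in the frame of rest between 0.0955 and 0.1035 m or y of bottle3_mid in the frame of rest between 0.0955 and 0.1035 m)) or (y of bottle2_mid in the frame of rest between 0.0195 and 0.0355 m and (y of bottle0_mid in the frame of rest between 0.0575 and 0.0695 m or y of bottle1_mid in the frame of rest between 0.0575 and 0.0695 m or y of bottle3_mid in the frame of rest between 0.0575 and 0.0695 m)) or (y of bottle2_mid in the frame of rest between -0.0185 and 0.0015 m and (y of bottle0_mid in the frame of rest between 0.0195 and 0.0355 m or y of bottle1_mid in the frame of rest between 0.0195 and 0.0355 m or y of bottle3_mid in the frame of rest between 0.0195 and 0.0355 m))) and (y of bottle3_mid in the frame of rest between 0.0955 and 0.1035 m or (y of bottle3_mid in the frame of rest between 0.0575 and 0.0695 m and (y of bottle0_mid in the frame of rest between 0.0955 and 0.1035 m or y of bottle1_mid in the frame of rest between 0.0955 and 0.1035 m or y of bottle2_mid in the frame of rest between 0.0955 and 0.1035 m)) or (y of bottle3_mid in the frame of rest between 0.0195 and 0.0355 m and (y of bottle0_mid in the frame of rest between 0.0575 and 0.0695 m or y of bottle1_mid in the frame of rest between 0.0575 and 0.0695 m or y of bottle2_mid in the frame of rest between 0.0575 and 0.0695 m)) or (y of bottle3_mid in the frame of rest between -0.0185 and 0.0015 m and (y of bottle0_mid in the frame of rest between 0.0195 and 0.0355 m or y of bottle1_mid in the frame of rest between 0.0195 and 0.0355 m or y of bottle2_mid in the frame of rest between 0.0195 and 0.0355 m))) and ((y of bottle0_mid in the frame of chock_mid between 0.0302 and 0.0392 m and x of bottle0_mid in the frame of chock_mid between -0.025 and 0.025 m) or (y of bottle1_mid in the frame of chock_mid between 0.0302 and 0.0392 m and x of bottle1_mid in the frame of chock_mid between -0.025 and 0.025 m) or (y of bottle2_mid in the frame of chock_mid between 0.0302 and 0.0392 m and x of bottle2_mid in the frame of chock_mid between -0.025 and 0.025 m) or (y of bottle3_mid in the frame of chock_mid between 0.0302 and 0.0392 m and x of bottle3_mid in the frame of chock_mid between -0.025 and 0.025 m))); the robot touches nothing.
It fails at once if the flask or the wash bottle is shifted more than 3 cm or tipped (distance of any of flask, wash from where it was at the start of the episode above 0.03 m or angle between any of flask, wash's own z axis and vertical above 0.35 rad).
Of bottle0, bottle1, bottle2, bottle3 only 2 to 4 are there at a start; the rules pass over those that are not, and their reading is None.
Of marker0, marker1, tweezers0 only 2 to 3 are there at a start; the rules pass over those that are not, and their reading is None.
At some moment in a run one of chock, marker0, marker1, tweezers0 may be knocked a few centimetres aside while the robot is not near it.
It also fails if it takes over 210 s, if anything falls off the work surface, if the arm or the gripper's body presses on something with over 40 N, if the wrist force passes 120 N, or if a joint passes its speed limit or range.

## Working session

There is one attempt and no reset: what is moved stays moved. The work goes in short steps, Python scripts to look and compute and a tool call to move; the robot and the scene stay as the last step left them, time stands still between calls to the robot, and variables do not carry over. Pictures are saved under pics/ and viewed, at most 14 in all, crops included, and the job is handed in when it is done.

Besides the shell and the picture viewer there is one more tool, called after ">>>" as name(argument=value, ...) on one line, values as JSON. step_arm: Moves the arm, as the interface text tells. Its arguments: {"type":"object","properties":{"increments":{"type":"array","items":{"type":"array"}},"fingers":{"type":"number"},"grip_force":{"type":"number"}},"required":["increments"]}

```bash
mkdir -p pics
cat > h.py <<'E'
import numpy as np, cv2
from plant import r
def snap(n):
    c=r.calibration(n); p,d=r.snapshot(n)
    c['R']=np.array(c['R']);c['t']=np.array(c['t']);c['f']=240/np.tan(np.radians(c['fov_y'])/2)
    return p,d,c
def save(p,n): cv2.imwrite('pics/'+n+'.png',p[:,:,::-1])
def ray(c,uv,z):
    uv=np.atleast_2d(uv).astype(float)
    d=np.c_[(uv[:,0]-c['cx'])/c['f'],(uv[:,1]-c['cy'])/c['f'],np.ones(len(uv))]@c['R']
    o=-c['R'].T@c['t']
    return o+d*((z-o[2])/d[:,2])[:,None]
def cloud(d,c):
    v,u=np.mgrid[:480,:640]
    X=np.stack([(u-c['cx'])/c['f']*d,(v-c['cy'])/c['f']*d,d],-1)
    return (X-c['t'])@c['R']
def proj(c,X):
    x=np.atleast_2d(X)@c['R'].T+c['t']
    return np.c_[x[:,0]/x[:,2]*c['f']+c['cx'],x[:,1]/x[:,2]*c['f']+c['cy']]
E
python3 - <<'E'
from h import *
for n in('top','side'):
    p,d,c=snap(n);save(p,n+'0');print(n,c['f'],c['cx'],c['cy'],-c['R'].T@c['t'],c['R'].round(2).tolist(),(d>0).mean())
s=r.get_state();print(s['clock'],s['tool_pos'],s['eef_rot'])
E
```

```text
top 621.9606094054017 319.6992822383934 234.54578109501782 [0.25981133 0.0378566  1.50024847] [[-0.05, -1.0, -0.0], [-0.97, 0.05, -0.23], [0.23, -0.01, -0.97]] 0.9959244791666667
side 442.3373345897382 321.2658923541093 240.81625587737844 [0.39085375 0.87610136 0.65164445] [[-0.98, -0.22, 0.01], [-0.13, 0.57, -0.81], [0.18, -0.79, -0.58]] 0.9958951822916666
0.1 [0.21404336 0.58660058 0.23799465] [ 1.73979184e-01  9.84748991e-01 -8.12913966e-04 -9.06908918e-05]
```

View pics/top0.png

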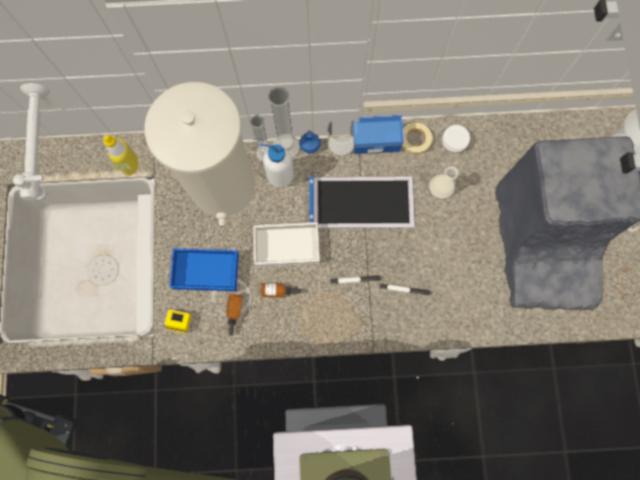

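View pics/side0.png

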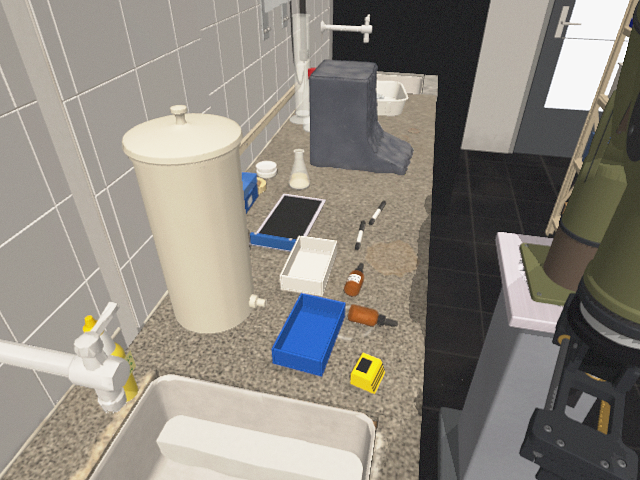

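Two bottles (234,310 and 273,290 in the top view), two markers (355,280; 405,290) and the chock (178,320) are out. The rest has its stop bar on the left (311,200), the blue bin is at 205,270 and the white bin at 286,243. I see no tweezers yet.

```bash
cat > loc.py <<'E'
from h import *
def blobs(n,p,d,c,amin=25):
    h=cv2.cvtColor(p,cv2.COLOR_RGB2HSV);H,S,V=[h[:,:,i].astype(int) for i in range(3)]
    P=cloud(d,c)
    reg=(P[:,:,0]>0.3)&(P[:,:,0]<0.95)&(P[:,:,1]>-.5)&(P[:,:,1]<.5)&(P[:,:,2]<0.3)&(P[:,:,2]>-.02)
    M={'amber':(H<16)&(S>150)&(V>60),'yellow':(H>22)&(H<35)&(S>170),'blue':(H>100)&(H<125)&(S>150),
       'black':(V<60),'white':(S<40)&(V>205)}
    for k,m in M.items():
        nn,l,st,ce=cv2.connectedComponentsWithStats((m&reg).astype(np.uint8))
        for i in range(1,nn):
            if st[i,4]<amin: continue
            mm=l==i;Q=P[mm]
            vv,uu=np.nonzero(mm);rc=cv2.minAreaRect(np.c_[uu,vv].astype(np.float32))
            z=np.median(Q[:,2]);b=ray(c,cv2.boxPoints(rc),z)
            e1=b[1]-b[0];e2=b[2]-b[1]
            if np.hypot(*e1[:2])<np.hypot(*e2[:2]):e1,e2=e2,e1
            print(n,k,st[i,4],ce[i].round(0),'med',np.median(Q,0).round(3),'z98',np.percentile(Q[:,2],98).round(3),'rectc',b.mean(0)[:2].round(3),'L',np.hypot(*e1[:2]).round(3),np.hypot(*e2[:2]).round(3),'ang',np.degrees(np.arctan2(e1[1],e1[0])).round(1)%180)
E
python3 - <<'E'
from loc import *
for n in('top','side'):
    p,d,c=snap(n);blobs(n,p,d,c)
    if n=='top': save(cv2.resize(p[130:350,150:450],None,fx=2.6,fy=2.6,interpolation=2),'top_zoom')
E
```

```text
top amber 26 [263. 290.] med [0.476 0.169 0.033] z98 0.04 rectc [0.476 0.169] L 0.026 0.007 ang 178.1
top amber 88 [280. 290.] med [0.475 0.128 0.032] z98 0.039 rectc [0.474 0.128] L 0.026 0.019 ang 177.7
top amber 280 [234. 306.] med [0.443 0.239 0.032] z98 0.041 rectc [0.442 0.239] L 0.056 0.03 ang 170.7
top yellow 71 [110. 140.] med [0.82  0.493 0.167] z98 0.185 rectc [0.821 0.496] L 0.022 0.021 ang 1.1999999999999886
top yellow 248 [128. 160.] med [0.807 0.48  0.071] z98 0.11 rectc [0.807 0.484] L 0.061 0.043 ang 39.5
top yellow 362 [178. 321.] med [0.413 0.372 0.029] z98 0.036 rectc [0.417 0.373] L 0.055 0.045 ang 73.1
top blue 111 [380. 119.] med [ 0.878 -0.137  0.076] z98 0.082 rectc [ 0.878 -0.137] L 0.094 0.008 ang 90.0
top blue 74 [309. 140.] med [0.843 0.04  0.046] z98 0.076 rectc [0.845 0.039] L 0.027 0.021 ang 86.8
top blue 49 [310. 148.] med [0.826 0.039 0.03 ] z98 0.039 rectc [0.832 0.038] L 0.046 0.02 ang 90.4
top blue 164 [276. 153.] med [0.768 0.115 0.168] z98 0.202 rectc [0.769 0.116] L 0.034 0.032 ang 177.7
top blue 71 [392. 148.] med [ 0.819 -0.166  0.028] z98 0.
[... 3800 characters left out ...]
 [0.874 0.319 0.149] z98 0.164 rectc [0.877 0.302] L 0.107 0.031 ang 85.4
side white 130 [ 70. 296.] med [0.914 0.44  0.149] z98 0.151 rectc [0.914 0.432] L 0.138 0.006 ang 90.5
side white 68 [355. 278.] med [0.478 0.151 0.034] z98 0.037 rectc [0.479 0.151] L 0.026 0.022 ang 164.9
side white 49 [252. 300.] med [0.665 0.273 0.041] z98 0.046 rectc [0.666 0.273] L 0.026 0.012 ang 97.2
side white 40 [260. 302.] med [0.65  0.27  0.036] z98 0.04 rectc [0.649 0.269] L 0.014 0.014 ang 108.7
side white 1719 [262. 398.] med [ 0.594  0.447 -0.009] z98 -0.003 rectc [0.595 0.467] L 0.426 0.067 ang 179.1
side white 57 [379. 440.] med [0.384 0.489 0.002] z98 0.004 rectc [0.384 0.488] L 0.023 0.008 ang 96.5
```

View pics/top_zoom.png

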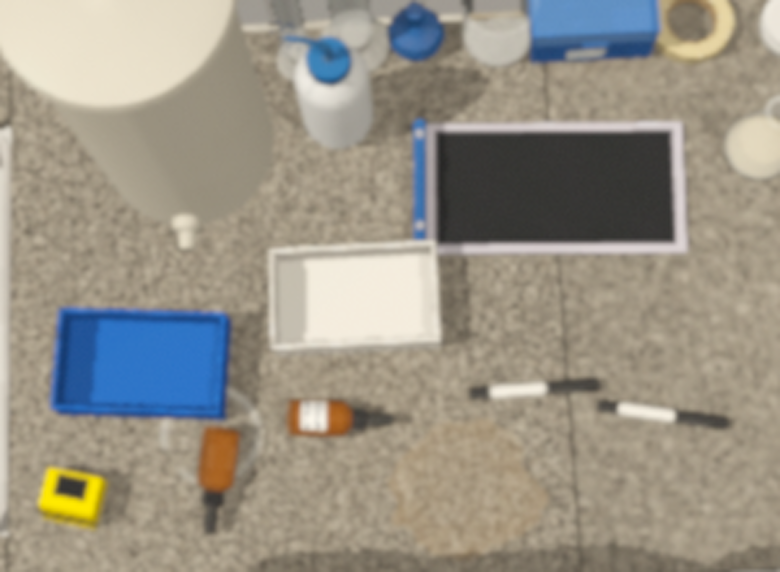

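The zoom confirms two bottles, two markers, the chock and no tweezers; both bins are empty. I'll go above bottle A and look with the wrist camera.

>>> step_arm(increments=[[[2.3, -3.4, 0.2], [0, 0, 1.2]], [[2.3, -3.4, 0.2], [0, 0, 1.2]], [[2.3, -3.4, 0.2], [0, 0, 1.2]], [[2.3, -3.4, 0.2], [0, 0, 1.2]], [[2.3, -3.4, 0.2], [0, 0, 1.2]], [[2.3, -3.4, 0.2], [0, 0, 1.2]], [[2.3, -3.4, 0.2], [0, 0, 1.2]], [[2.3, -3.4, 0.2], [0, 0, 1.2]], [[2.3, -3.4, 0.2], [0, 0, 1.2]], [[2.3, -3.4, 0.2], [0, 0, 1.2]]], fingers=1)

```text
clock: 1.2
tool_pos: [0.4449, 0.2456, 0.2588]
eef_rot: [0.07, 0.998, 0.0, 0.0]
contact_force: [0.2, 1.1, 0.3]
opening: 1.001
finger_force: 0.0
```

Run:
```python
from h import *
p,d,c=snap('wrist');save(p,'w1');print(c['f'],-c['R'].T@c['t'],c['R'].round(2).tolist())
np.savez('w1',p=p,d=d,**c)
s=r.get_state();print(s['tool_pos'],s['eef_rot'],s['q'])
```

```text
353.13162011071796 [0.37651933 0.25498468 0.40427507] [[0.14, 0.99, -0.0], [0.95, -0.13, 0.27], [0.27, -0.04, -0.96]]
[0.44983732 0.23735405 0.25869785] [ 0.07494091  0.99718191 -0.00303187  0.00170432] [-0.3864961   0.51891886 -0.30125337  1.88324474  0.22219466  0.77296236
  0.61018204]
```

View pics/w1.png

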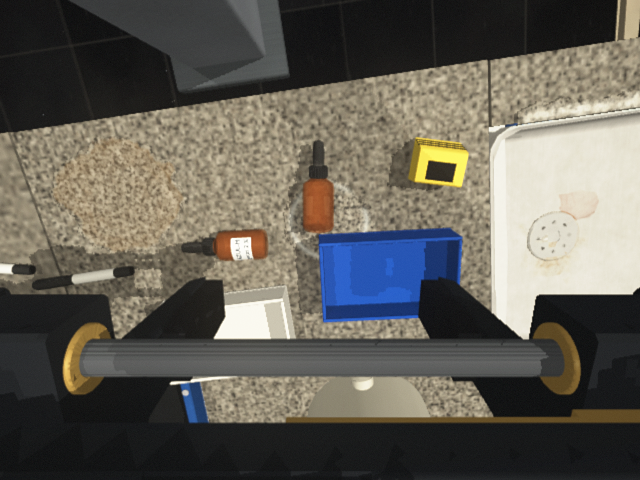

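Wrist view: bottle A body at (318,205) with cap up (toward the robot), bottle B at (241,245) with cap left, chock at (438,162), markers at left (85,277). Computing positions by rays.

```bash
cat > meas.py <<'E'
from h import *
def rect(m,c,z,pr=''):
    m=cv2.morphologyEx(m.astype(np.uint8),cv2.MORPH_CLOSE,np.ones((5,5)))
    n,l,st,ce=cv2.connectedComponentsWithStats(m);out=[]
    for i in range(1,n):
        if st[i,4]<150: continue
        v,u=np.nonzero(l==i)
        g=ray(c,np.c_[u,v],z)[:,:2]
        (cx,cy),(w,h),a=cv2.minAreaRect((g*1000).astype(np.float32))
        if w<h: w,h,a=h,w,a+90
        out.append((st[i,4],round(cx),round(cy),round(w),round(h),round(a%180,1)));print(pr,ce[i].round(),'c',round(cx,1),round(cy,1),'L',round(w,1),'W',round(h,1),'ang',round(a%180,1))
    return out
def hsv(p):
    h=cv2.cvtColor(p,cv2.COLOR_RGB2HSV);return [h[:,:,i].astype(int) for i in range(3)]
E
python3 - <<'E'
from meas import *
w=np.load('w1.npz');c={k:w[k] for k in w.files};p,d=w['p'],w['d'];P=cloud(d,c);z=P[:,:,2]
H,S,V=hsv(p)
reg=(P[:,:,0]>.36)&(P[:,:,0]<.52)
am=(H<16)&(S>130)&(V>50)&(z>.012)&reg
print('amber z98',np.percentile(z[am],98))
rect(am,c,.0175,'amber')
bm=(z>.012)&(P[:,:,0]>.41)&(P[:,:,0]<.55)&(P[:,:,1]>.05)&(P[:,:,1]<.3)
obj=(z>.009)&(P[:,:,0]>.34)&(P[:,:,0]<.49)&(P[:,:,1]>.02)&(P[:,:,1]<.44)
rect(obj,c,.0175,'obj')
ye=(H>20)&(H<36)&(S>140)&reg
rect(ye&(z>.027),c,.03,'yellow top');print(np.percentile(z[ye],[5,50,98]))
# height map sampling of the chock
for yy in np.arange(.33,.43,.01): print([ (round(float(np.median(z[(abs(P[:,:,0]-xx)<.005)&(abs(P[:,:,1]-yy)<.005)]))*1000) if ((abs(P[:,:,0]-xx)<.005)&(abs(P[:,:,1]-yy)<.005)).any() else -1) for xx in np.arange(.38,.46,.01)])
E
```

```text
amber z98 0.03487909208949609
amber [318. 205.] c 446.3 241.2 L 60.7 W 33.4 ang 171.2
amber [240. 243.] c 478.7 145.7 L 61.7 W 34.0 ang 84.2
obj [439. 163.] c 418.9 376.6 L 57.0 W 51.6 ang 75.1
obj [327. 206.] c 453.5 254.3 L 139.5 W 76.2 ang 30.0
obj [231. 244.] c 476.7 128.1 L 99.3 W 34.3 ang 88.9
obj [320. 392.] c 679.9 208.9 L 898.4 W 307.0 ang 82.1
yellow top [441. 164.] c 419.2 374.5 L 50.5 W 40.1 ang 75.4
[0.003782   0.02864218 0.34303848]
[-2, -2, -2, -2, -2, -2, -2, -2, -2]
[-2, -2, -2, -2, -2, -2, -2, -2, -2]
[-2, -2, -1, 8, 19, 28, -2, -2, -2]
[-2, 3, 27, 29, 30, 30, -2, -2, -2]
[-2, -2, 23, 29, 30, 30, 28, -2, -2]
[-2, -2, 17, 29, 30, 30, 29, -2, -2]
[-2, -2, 10, 29, 29, 30, 29, -2, -2]
[-2, -2, 1, 27, 29, 29, 29, -2, -2]
[-2, -2, -2, -2, -2, -2, -2, -2, -2]
[-2, -2, -2, -2, -2, -2, -2, -2, -2]
```

>>> step_arm(increments=[[[0, 0, -2.5], [0, 0, 0]], [[0, 0, -2.5], [0, 0, 0]], [[0, 0, -2.5], [0, 0, 0]], [[0, 0, -2.5], [0, 0, 0]], [[0, 0, -2.5], [0, 0, 0]], [[0, 0, -2.5], [0, 0, 0]], [[0, 0, 0], [0, 0, 0]], [[0, 0, 0], [0, 0, 0]], [[0, 0, 0], [0, 0, 0]], [[0, 0, 0], [0, 0, 0]]])

```text
clock: 2.25
tool_pos: [0.4449, 0.2476, 0.1099]
eef_rot: [0.07, 0.998, 0.001, 0.001]
contact_force: [0.1, -0.3, -0.1]
opening: 1.0
finger_force: 0.0
```

```bash
cat > q.py <<'E'
from h import *
s=r.get_state();e=s['eef_rot'];print('clk',round(s['clock'],2),'pos',np.round(s['tool_pos'],4),'close ang',round(np.degrees(2*np.arctan2(e[1],e[0])-np.pi/2)%180,1),'tilt',np.round(e[2:],3),'F',np.round(s['contact_force'],1),'open',round(s['opening'],3),'ff',round(s['finger_force'],1),'q7',round(s['q'][6],2))
E
python3 q.py
```

```text
clk 2.25 pos [0.4449 0.2476 0.1099] close ang 82.0 tilt [0.001 0.001] F [ 0.1 -0.3 -0.1] open 1.0 ff 0.0 q7 0.49
```

>>> step_arm(increments=[[[0.1, -0.3, 0], [0, 0, -0.4]], [[0, -0.35, -0.5], [0, 0, -0.4]], [[0, 0, -2], [0, 0, 0]], [[0, 0, -2], [0, 0, 0]], [[0, 0, -2], [0, 0, 0]], [[0, 0, -2], [0, 0, 0]], [[0, 0, -1.2], [0, 0, 0]], [[0, 0, -0.7], [0, 0, 0]], [[0, 0, 0], [0, 0, 0]], [[0, 0, 0], [0, 0, 0]]])

```text
clock: 3.25
tool_pos: [0.4455, 0.2407, 0.0052]
eef_rot: [0.077, 0.997, 0.0, 0.0]
contact_force: [0.3, -0.1, 0.3]
opening: 0.995
finger_force: 0.0
```

>>> step_arm(increments=[[[0, 0, 0], [0, 0, 0]], [[0, 0, 0], [0, 0, 0]], [[0, 0, 0], [0, 0, 0]], [[0, 0, 0], [0, 0, 0]], [[0, 0, 0], [0, 0, 0]], [[0, 0, 0], [0, 0, 0]], [[0, 0, 0], [0, 0, 0]], [[0, 0, 0], [0, 0, 0]], [[0, 0, 0], [0, 0, 0]], [[0, 0, 0], [0, 0, 0]]], fingers=0, grip_force=15)

```text
clock: 4.25
tool_pos: [0.4452, 0.2408, 0.0047]
eef_rot: [0.077, 0.997, 0.0, 0.0]
contact_force: [0.4, 0.4, -0.2]
opening: 0.374
finger_force: 15.0
```

>>> step_arm(increments=[[[0, 0, 2], [0, 0, 0]], [[0, 0, 3], [0, 0, 0]], [[0, 0, 4], [0, 0, 0]], [[0, -1.5, 3], [0, 0, 1]], [[2, -3.5, 1], [0, 0, 1]], [[3, -3.5, 0], [0, 0, 1]], [[3, -3.5, 0], [0, 0, 1]], [[3, -3.5, 0], [0, 0, 1]], [[3, -3.5, 0], [0, 0, 1]], [[3, -3, 0], [0, 0, 0]]])

```text
clock: 5.25
tool_pos: [0.6156, 0.0175, 0.1345]
eef_rot: [0.025, 1.0, -0.001, -0.001]
contact_force: [-0.2, 0.6, -1.6]
opening: 0.385
finger_force: 15.0
```

>>> step_arm(increments=[[[2.5, -2, 0], [0, 0, 0]], [[2.5, -2, 0], [0, 0, 0]], [[2.5, -1.8, 0], [0, 0, 0]], [[0, 0, 0], [0, 0, 0]], [[0, 0, 0], [0, 0, 0]], [[0, 0, -3], [0, 0, 0]], [[0, 0, -3], [0, 0, 0]], [[0, 0, 0], [0, 0, 0]], [[0, 0, 0], [0, 0, 0]], [[0, 0, 0], [0, 0, 0]]])

```text
clock: 6.25
tool_pos: [0.691, -0.0365, 0.0766]
eef_rot: [0.024, 1.0, 0.0, 0.001]
contact_force: [0.4, 0.2, -0.2]
opening: 0.378
finger_force: 15.0
```

```bash
python3 q.py
python3 - <<'E'
from h import *
p,d,c=snap('side');save(p[100:340,160:480],'s2')
p,d,c=snap('top')
H=cv2.cvtColor(p,cv2.COLOR_RGB2HSV).astype(int)
P=cloud(d,c);m=(abs(H[:,:,0]-112)<12)&(H[:,:,1]>150)&(abs(P[:,:,1]-.043)<.03)&(abs(P[:,:,0]-.69)<.08)
print('bar',P[m].mean(0),np.ptp(P[m],0))
E
```

```text
clk 6.25 pos [ 0.691  -0.0365  0.0766] close ang 87.2 tilt [0.    0.001] F [ 0.4  0.2 -0.2] open 0.378 ff 15.0 q7 1.17
bar [0.67257884 0.04343215 0.03818418] [0.04881244 0.00604936 0.11142719]
```

View pics/s2.png

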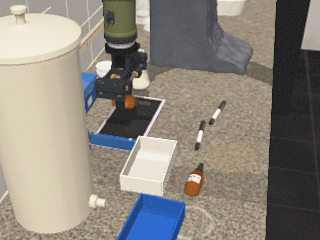

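>>> step_arm(increments=[[[0, 0, -2], [0, 0, 0]], [[0, 0, -2], [0, 0, 0]], [[0, 0, -1.5], [0, 0, 0]], [[0, 0, -0.5], [0, 0, 0]], [[0, 0, -0.2], [0, 0, 0]], [[0, 0, -0.2], [0, 0, 0]], [[0, 0, 0], [0, 0, 0]], [[0, 0, 0], [0, 0, 0]], [[0, 0, 0], [0, 0, 0]], [[0, 0, 0], [0, 0, 0]]])

```text
clock: 7.35
tool_pos: [0.6904, -0.0373, 0.0111]
eef_rot: [0.025, 1.0, 0.0, 0.0]
contact_force: [0.0, -0.5, -0.7]
opening: 0.382
finger_force: 15.0
```

>>> step_arm(increments=[[[0, 0, 0], [0, 0, 0]], [[0, 0, 0], [0, 0, 0]], [[0, 0, 0], [0, 0, 0]], [[0, 0, 0], [0, 0, 0]], [[0, 0, 0], [0, 0, 0]], [[0, 0, 0], [0, 0, 0]], [[0, 0, 1], [0, 0, 0]], [[0, 0, 2], [0, 0, 0]], [[0, 0, 3], [0, 0, 0]], [[0, 0, 3], [0, 0, 0]]], fingers=0.55)

```text
clock: 8.35
tool_pos: [0.6905, -0.0372, 0.1033]
eef_rot: [0.025, 1.0, 0.0, 0.001]
contact_force: [-0.5, 0.4, -0.2]
opening: 0.552
finger_force: 0.0
```

```bash
cat > rowchk.py <<'E'
from meas import *
import sys
n=sys.argv[1] if len(sys.argv)>1 else 'side'
p,d,c=snap(n);H,S,V=hsv(p);P=cloud(d,c)
m=(H<16)&(S>130)&(V>50)&(P[:,:,0]>.6)&(P[:,:,0]<.8)&(P[:,:,2]<.06)
rect(m,c,.0235,n+' amber')
m=((H<16)&(S>130)&(V>50)|((S<60)&(V>190)&(P[:,:,2]>.02)))&(abs(P[:,:,0]-.69)<.045)&(abs(P[:,:,1]+.08)<.11)&(P[:,:,2]<.06)&(P[:,:,2]>.02)
rect(m,c,.0235,n+' with label')
m=(H>100)&(H<125)&(S>150)&(abs(P[:,:,0]-.69)<.08)&(abs(P[:,:,1]-.04)<.03)&(P[:,:,2]>.03)
rect(m,c,.034,n+' bar top')
E
python3 q.py; python3 rowchk.py side; python3 rowchk.py top
```

```text
clk 8.35 pos [ 0.6905 -0.0372  0.1033] close ang 87.2 tilt [0.    0.001] F [-0.5  0.4 -0.2] open 0.552 ff 0.0 q7 1.18
side amber [284. 222.] c 692.6 -39.5 L 65.4 W 59.3 ang 100.9
side with label [284. 221.] c 693.5 -43.7 L 59.2 W 56.5 ang 10.2
side bar top [273. 237.] c 696.6 47.0 L 113.9 W 15.8 ang 178.2
top amber [344. 201.] c 687.6 -39.3 L 54.0 W 37.0 ang 176.8
top with label [344. 201.] c 687.7 -38.3 L 54.0 W 34.7 ang 176.8
```

>>> step_arm(increments=[[[0, -0.6, 0], [0, 0, 8.5]], [[0, -0.6, 0], [0, 0, 8.5]], [[0, -0.6, 0], [0, 0, 8.5]], [[0, -0.6, 0], [0, 0, 8.5]], [[0, -0.6, 0], [0, 0, 8.5]], [[0, -0.6, 0], [0, 0, 8.5]], [[0, -0.6, 0], [0, 0, 8.5]], [[0, -0.6, 0], [0, 0, 8.5]], [[0, -0.6, 0], [0, 0, 8.5]], [[0, 0, 0], [0, 0, 8.5]]], fingers=0.3)

```text
clock: 9.45
tool_pos: [0.6902, -0.0933, 0.1014]
eef_rot: [-0.659, 0.752, -0.001, -0.001]
contact_force: [-1.0, 0.5, 0.0]
opening: 0.301
finger_force: 0.0
```

>>> step_arm(increments=[[[0, 0, 0], [0, 0, 4.5]], [[0, 0, -3], [0, 0, 0]], [[0, 0, -3], [0, 0, 0]], [[0, 0, -1.5], [0, 0, 0]], [[0, 0, -1], [0, 0, 0]], [[0, 0, 0], [0, 0, 0]], [[0, 0, 0], [0, 0, 0]], [[0, 0, 0], [0, 0, 0]], [[0, 0, 0], [0, 0, 0]], [[0, 0, 0], [0, 0, 0]]])

```text
clock: 10.45
tool_pos: [0.6906, -0.0914, 0.0165]
eef_rot: [-0.686, 0.727, -0.0, 0.0]
contact_force: [-0.5, -0.1, 0.8]
opening: 0.295
finger_force: 0.0
```

```bash
python3 q.py
```

```text
clk 10.45 pos [ 0.6906 -0.0914  0.0165] close ang 176.7 tilt [-0.  0.] F [-0.5 -0.1  0.8] open 0.295 ff 0.0 q7 2.51
```

>>> step_arm(increments=[[[0, 1, 0], [0, 0, 0]], [[0, 1, 0], [0, 0, 0]], [[0, 0.8, 0], [0, 0, 0]], [[0.04, 0.8, 0], [0, 0, 0]], [[0.04, 0.8, 0], [0, 0, 0]], [[0.04, 0.8, 0], [0, 0, 0]], [[0.04, 0.8, 0], [0, 0, 0]], [[0.04, 0.7, 0], [0, 0, 0]], [[0.04, 0.5, 0], [0, 0, 0]], [[0.04, 0.3, 0], [0, 0, 0]]])

```text
clock: 11.45
tool_pos: [0.693, -0.0156, 0.0158]
eef_rot: [-0.686, 0.727, 0.0, 0.0]
contact_force: [-0.3, -0.1, 0.2]
opening: 0.298
finger_force: 0.0
```

>>> step_arm(increments=[[[0, 0.2, 0], [0, 0, 0]], [[0, 0.1, 0], [0, 0, 0]], [[0, 0.1, 0], [0, 0, 0]], [[0, 0.1, 0], [0, 0, 0]], [[0, 0.1, 0], [0, 0, 0]], [[0, 0.1, 0], [0, 0, 0]], [[0, 0, 0], [0, 0, 0]], [[0, 0, 0], [0, 0, 0]], [[0, 0, 0], [0, 0, 0]], [[0, 0, 0], [0, 0, 0]]])

```text
clock: 12.45
tool_pos: [0.693, -0.0094, 0.0157]
eef_rot: [-0.686, 0.727, 0.0, -0.0]
contact_force: [-0.5, -0.3, -0.0]
opening: 0.302
finger_force: 0.0
```

```bash
python3 q.py; python3 rowchk.py
```

```text
clk 12.45 pos [ 0.693  -0.0094  0.0157] close ang 176.7 tilt [ 0. -0.] F [-0.5 -0.3 -0. ] open 0.302 ff 0.0 q7 2.38
```

>>> step_arm(increments=[[[0, 0.1, 0], [0, 0, 0]], [[0, 0.1, 0], [0, 0, 0]], [[0, 0.1, 0], [0, 0, 0]], [[0, 0.1, 0], [0, 0, 0]], [[0, 0, 0], [0, 0, 0]], [[0, 0, 0], [0, 0, 0]], [[0, 0, 0], [0, 0, 0]], [[0, 0, 0], [0, 0, 0]], [[0, 0, 0], [0, 0, 0]], [[0, 0, 0], [0, 0, 0]]])

```text
clock: 13.5
tool_pos: [0.693, -0.0065, 0.0157]
eef_rot: [-0.686, 0.728, -0.001, -0.001]
contact_force: [0.6, -4.9, 1.4]
opening: 0.297
finger_force: 2.6
```

```bash
python3 q.py;python3 - <<'E'
from h import *
p,d,c=snap('side');q,_,_=snap('top')
save(np.hstack([cv2.resize(p[180:270,220:340],(480,360)),cv2.resize(q[170:235,290:360],(320,360))]),'row1')
E
```

```text
clk 13.5 pos [ 0.693  -0.0065  0.0157] close ang 176.6 tilt [-0.001 -0.001] F [ 0.6 -4.9  1.4] open 0.297 ff 2.6 q7 2.38
```

View pics/row1.png

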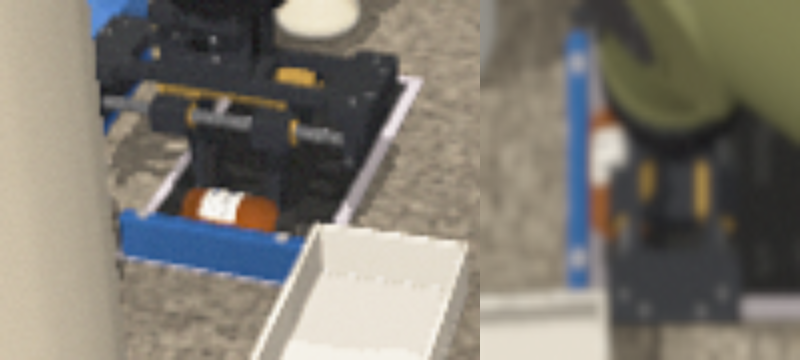

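Bottle A is pressed against the stop bar (left of the label in the top crop at 605,170), with 4.9 N contact. Backing off and going for bottle B.

>>> step_arm(increments=[[[0, -0.3, 0], [0, 0, 0]], [[0, -0.7, 0], [0, 0, 0]], [[0, -1.5, 0], [0, 0, 0]], [[0, 0, 2], [0, 0, 0]], [[0, 0, 4], [0, 0, 0]], [[0, 0, 4], [0, 0, 0]], [[-1, 0, 2], [0, 0, 0]], [[-3, 2, 0], [0, 0, 0]], [[-3, 3, 0], [0, 0, 0]], [[-3, 3, 0], [0, 0, 1]]], fingers=0.7)

```text
clock: 14.6
tool_pos: [0.5924, 0.0503, 0.1376]
eef_rot: [-0.692, 0.722, -0.0, 0.001]
contact_force: [0.9, 0.5, -0.0]
opening: 0.702
finger_force: 0.0
```

>>> step_arm(increments=[[[-3, 3, 0], [0, 0, 0]], [[-3, 3, 0], [0, 0, 0]], [[-3, 2, 0], [0, 0, 0]], [[-2.4, 1.8, 0], [0, 0, 0]], [[0, 0, -2], [0, 0, 0]], [[0, 0, -2], [0, 0, 0]], [[0, 0, -2], [0, 0, 0]], [[0, 0, 0], [0, 0, 0]], [[0, 0, 0], [0, 0, 0]], [[0, 0, 0], [0, 0, 0]]])

```text
clock: 15.6
tool_pos: [0.4797, 0.1482, 0.0771]
eef_rot: [-0.692, 0.721, -0.0, 0.001]
contact_force: [0.1, -0.5, 0.0]
opening: 0.699
finger_force: 0.0
```

```bash
python3 q.py; python3 rowchk.py top; python3 rowchk.py side
python3 - <<'E'
from loc import *
p,d,c=snap('side');blobs('side',p,d,c,60)
E
```

```text
clk 15.6 pos [0.4797 0.1482 0.0771] close ang 177.6 tilt [-0.     0.001] F [ 0.1 -0.5  0. ] open 0.699 ff 0.0 q7 1.73
top with label [321. 201.] c 693.4 17.2 L 59.1 W 27.3 ang 176.8
side amber 71 [284. 233.] med [0.673 0.029 0.037] z98 0.042 rectc [0.674 0.028] L 0.034 0.022 ang 106.2
side amber 242 [354. 285.] med [0.477 0.173 0.027] z98 0.036 rectc [0.478 0.159] L 0.082 0.034 ang 85.6
side yellow 69 [119. 350.] med [0.8   0.494 0.107] z98 0.111 rectc [0.799 0.495] L 0.031 0.011 ang 151.7
side yellow 755 [368. 374.] med [0.414 0.391 0.026] z98 0.032 rectc [0.417 0.383] L 0.072 0.054 ang 79.3
side blue 66 [248. 176.] med [ 0.835 -0.168  0.075] z98 0.078 rectc [ 0.83  -0.158] L 0.052 0.04 ang 108.1
side blue 109 [251. 197.] med [ 0.819 -0.148  0.028] z98 0.05 rectc [ 0.817 -0.131] L 0.14 0.035 ang 93.5
side blue 456 [272. 241.] med [0.699 0.048 0.023] z98 0.035 rectc [0.699 0.047] L 0.118 0.048 ang 177.3
side blue 3964 [309. 334.] med [0.54  0.31  0.007] z98 0.041 rectc [0.546 0.291] L 0.212 0.128 ang 91.8
side black 896 [355. 206.] med [0.484 0.168 0.227] z98 0.266 rectc [0.489 0.165
[... 830 characters left out ...]
99 rectc [0.888 0.293] L 0.489 0.094 ang 128.0
side white 127 [299. 183.] med [ 0.713 -0.258  0.018] z98 0.033 rectc [ 0.715 -0.261] L 0.062 0.055 ang 109.7
side white 162 [ 35. 221.] med [0.914 0.442 0.299] z98 0.3 rectc [0.914 0.431] L 0.137 0.008 ang 90.0
side white 145 [286. 207.] med [ 0.746 -0.178  0.007] z98 0.013 rectc [ 0.718 -0.147] L 0.265 0.139 ang 56.900000000000006
side white 1732 [305. 270.] med [0.6   0.125 0.006] z98 0.041 rectc [0.604 0.074] L 0.252 0.125 ang 98.7
side white 148 [ 71. 295.] med [0.914 0.436 0.149] z98 0.151 rectc [0.914 0.431] L 0.139 0.006 ang 90.5
side white 1817 [263. 398.] med [ 0.59   0.447 -0.009] z98 -0.003 rectc [0.595 0.467] L 0.426 0.067 ang 179.1
```

>>> step_arm(increments=[[[-0.1, -0.2, 0], [0, 0, 0]], [[0, 0, -2], [0, 0, 0]], [[0, 0, -2], [0, 0, 0]], [[0, 0, -2], [0, 0, 0]], [[0, 0, -0.8], [0, 0, 0]], [[0, 0, -0.4], [0, 0, 0]], [[0, 0, 0], [0, 0, 0]], [[0, 0, 0], [0, 0, 0]], [[0, 0, 0], [0, 0, 0]], [[0, 0, 0], [0, 0, 0]]])

```text
clock: 16.75
tool_pos: [0.4783, 0.1457, 0.0043]
eef_rot: [-0.692, 0.721, -0.0, 0.0]
contact_force: [-0.5, 0.0, -2.1]
opening: 0.699
finger_force: 0.0
```

>>> step_arm(increments=[[[0, 0, 0], [0, 0, 0]], [[0, 0, 0], [0, 0, 0]], [[0, 0, 0], [0, 0, 0]], [[0, 0, 0], [0, 0, 0]], [[0, 0, 0], [0, 0, 0]], [[0, 0, 0], [0, 0, 0]], [[0, 0, 0], [0, 0, 0]], [[0, 0, 0], [0, 0, 0]], [[0, 0, 0], [0, 0, 0]], [[0, 0, 0], [0, 0, 0]]], fingers=0, grip_force=15)

```text
clock: 17.75
tool_pos: [0.478, 0.1457, 0.0037]
eef_rot: [-0.693, 0.721, 0.0, 0.0]
contact_force: [0.7, 0.4, -0.0]
opening: 0.387
finger_force: 14.8
```

>>> step_arm(increments=[[[0, 0, 2], [0, 0, 0]], [[0, 0, 3], [0, 0, 0]], [[0, 0, 4], [0, 0, -8.5]], [[0, -1, 3], [0, 0, -8.5]], [[1, -2, 1], [0, 0, -8.5]], [[2.5, -2.5, 0], [0, 0, -8.5]], [[3, -2.5, 0], [0, 0, -8.5]], [[3, -2.5, 0], [0, 0, -8.5]], [[3, -2.5, 0], [0, 0, -8.5]], [[3, -2.5, 0], [0, 0, -8.5]]])

```text
clock: 18.75
tool_pos: [0.6334, -0.0106, 0.1335]
eef_rot: [-0.168, 0.986, 0.0, -0.001]
contact_force: [1.1, 0.1, 0.1]
opening: 0.384
finger_force: 14.8
```

>>> step_arm(increments=[[[3, -2, 0], [0, 0, -8.5]], [[2.5, -2, 0], [0, 0, -8.5]], [[0.2, -0.6, 0], [0, 0, -5.6]], [[0, 0, 0], [0, 0, 0]], [[0, 0, -3], [0, 0, 0]], [[0, 0, -3], [0, 0, 0]], [[0, 0, -1], [0, 0, 0]], [[0, 0, 0], [0, 0, 0]], [[0, 0, 0], [0, 0, 0]], [[0, 0, 0], [0, 0, 0]]])

```text
clock: 19.75
tool_pos: [0.6911, -0.055, 0.0655]
eef_rot: [0.025, 1.0, 0.0, 0.001]
contact_force: [0.4, -0.2, -0.2]
opening: 0.382
finger_force: 14.8
```

```bash
python3 q.py; python3 rowchk.py side
```

```text
clk 19.75 pos [ 0.6911 -0.055   0.0655] close ang 87.1 tilt [0.    0.001] F [ 0.4 -0.2 -0.2] open 0.382 ff 14.8 q7 1.18
```

Lower to z ≈ 0.0105, then release.

>>> step_arm(increments=[[[0, 0, -2], [0, 0, 0]], [[0, 0, -2], [0, 0, 0]], [[0, 0, -0.9], [0, 0, 0]], [[0, 0, -0.3], [0, 0, 0]], [[0, 0, -0.2], [0, 0, 0]], [[0, 0, -0.1], [0, 0, 0]], [[0, 0, 0], [0, 0, 0]], [[0, 0, 0], [0, 0, 0]], [[0, 0, 0], [0, 0, 0]], [[0, 0, 0], [0, 0, 0]]])

```text
clock: 20.8
tool_pos: [0.6903, -0.0552, 0.0098]
eef_rot: [0.026, 1.0, 0.0, 0.0]
contact_force: [-2.2, -0.1, 5.8]
opening: 0.381
finger_force: 14.8
```

>>> step_arm(increments=[[[0, 0, 0], [0, 0, 0]], [[0, 0, 0], [0, 0, 0]], [[0, 0, 0], [0, 0, 0]], [[0, 0, 0], [0, 0, 0]], [[0, 0, 0], [0, 0, 0]], [[0, 0, 0], [0, 0, 0]], [[0, 0, 1], [0, 0, 0]], [[0, 0, 2], [0, 0, 0]], [[0, 0, 3], [0, 0, 0]], [[0, 0, 3], [0, 0, 0]]], fingers=0.52)

```text
clock: 21.8
tool_pos: [0.6903, -0.0552, 0.1013]
eef_rot: [0.026, 1.0, 0.0, 0.001]
contact_force: [-0.2, 0.2, 0.1]
opening: 0.518
finger_force: 0.0
```

>>> step_arm(increments=[[[0, -0.6, 0], [0, 0, 8.5]], [[0, -0.6, 0], [0, 0, 8.5]], [[0, -0.6, 0], [0, 0, 8.5]], [[0, -0.6, 0], [0, 0, 8.5]], [[0, -0.6, 0], [0, 0, 8.5]], [[0, -0.6, 0], [0, 0, 8.5]], [[0, -0.6, 0], [0, 0, 8.5]], [[0, -0.6, 0], [0, 0, 8.5]], [[0, -0.6, 0], [0, 0, 8.5]], [[0, 0, 0], [0, 0, 8.5]]], fingers=0.3)

```text
clock: 22.8
tool_pos: [0.6905, -0.1115, 0.1008]
eef_rot: [-0.658, 0.753, -0.001, -0.0]
contact_force: [0.1, 0.1, 0.2]
opening: 0.294
finger_force: 0.0
```

```bash
python3 q.py; python3 rowchk.py side;python3 rowchk.py top
```

```text
clk 22.8 pos [ 0.6905 -0.1115  0.1008] close ang 172.3 tilt [-0.001 -0.   ] F [0.1 0.1 0.2] open 0.294 ff 0.0 q7 2.52
side amber [285. 223.] c 690.0 -32.1 L 120.0 W 59.1 ang 100.2
side with label [286. 217.] c 694.7 -61.8 L 68.6 W 52.2 ang 176.6
top amber [322. 203.] c 694.7 17.1 L 61.7 W 32.2 ang 176.8
top with label [351. 199.] c 693.1 -57.2 L 61.9 W 32.2 ang 176.4
top with label [322. 200.] c 693.4 17.2 L 59.1 W 27.3 ang 176.8
```

>>> step_arm(increments=[[[0, 0, -2], [0, 0, 2]], [[0, 0, -3], [0, 0, 2]], [[0, 0, -2.5], [0, 0, 0]], [[0, 0, -0.9], [0, 0, 0]], [[0, 0.5, 0], [0, 0, 0]], [[0, 0.8, 0], [0, 0, 0]], [[0, 0.8, 0], [0, 0, 0]], [[0, 0.8, 0], [0, 0, 0]], [[0.04, 0.8, 0], [0, 0, 0]], [[0.04, 0.8, 0], [0, 0, 0]]])

```text
clock: 23.9
tool_pos: [0.6911, -0.0633, 0.0153]
eef_rot: [-0.682, 0.731, -0.0, 0.0]
contact_force: [-0.5, 0.1, -0.7]
opening: 0.3
finger_force: 0.0
```

>>> step_arm(increments=[[[0.04, 0.7, 0], [0, 0, 0]], [[0.04, 0.6, 0], [0, 0, 0]], [[0.04, 0.3, 0], [0, 0, 0]], [[0, 0.1, 0], [0, 0, 0]], [[0, 0.1, 0], [0, 0, 0]], [[0, 0.1, 0], [0, 0, 0]], [[0, 0, 0], [0, 0, 0]], [[0, 0, 0], [0, 0, 0]], [[0, 0, 0], [0, 0, 0]], [[0, 0, 0], [0, 0, 0]]])

```text
clock: 24.9
tool_pos: [0.692, -0.0455, 0.0147]
eef_rot: [-0.682, 0.731, 0.0, -0.0]
contact_force: [-0.8, 0.6, 1.0]
opening: 0.301
finger_force: 0.0
```

```bash
python3 q.py; python3 rowchk.py side;python3 rowchk.py top
```

```text
clk 24.9 pos [ 0.692  -0.0455  0.0147] close ang 176.0 tilt [ 0. -0.] F [-0.8  0.6  1. ] open 0.301 ff 0.0 q7 2.42
side amber [280. 228.] c 696.3 -10.7 L 68.7 W 67.7 ang 87.3
side with label [279. 227.] c 696.5 -11.2 L 70.2 W 64.6 ang 90.0
top amber [327. 201.] c 694.1 7.2 L 61.7 W 52.1 ang 176.8
top with label [326. 200.] c 694.0 4.8 L 60.8 W 49.9 ang 0.2
```

>>> step_arm(increments=[[[0, 0.1, 0], [0, 0, 0]], [[0, 0.1, 0], [0, 0, 0]], [[0, 0.1, 0], [0, 0, 0]], [[0, 0, 0], [0, 0, 0]], [[0, 0, 0], [0, 0, 0]], [[0, 0, 0], [0, 0, 0]], [[0, 0, 0], [0, 0, 0]], [[0, 0, 0], [0, 0, 0]], [[0, 0, 0], [0, 0, 0]], [[0, 0, 0], [0, 0, 0]]])

```text
clock: 26.0
tool_pos: [0.692, -0.0423, 0.0147]
eef_rot: [-0.682, 0.731, 0.0, -0.0]
contact_force: [0.7, -0.4, 0.5]
opening: 0.297
finger_force: 0.0
```

>>> step_arm(increments=[[[0, 0.1, 0], [0, 0, 0]], [[0, 0.1, 0], [0, 0, 0]], [[0, 0, 0], [0, 0, 0]], [[0, 0, 0], [0, 0, 0]], [[0, 0, 0], [0, 0, 0]], [[0, 0, 0], [0, 0, 0]], [[0, 0, 0], [0, 0, 0]], [[0, 0, 0], [0, 0, 0]], [[0, 0, 0], [0, 0, 0]], [[0, 0, 0], [0, 0, 0]]])

```text
clock: 27.0
tool_pos: [0.692, -0.041, 0.0147]
eef_rot: [-0.682, 0.731, -0.0, -0.0]
contact_force: [-0.8, -4.2, 1.1]
opening: 0.299
finger_force: 2.1
```

>>> step_arm(increments=[[[0, -0.3, 0], [0, 0, 0]], [[0, -0.7, 0], [0, 0, 0]], [[0, -1.5, 0], [0, 0, 0]], [[0, 0, 3], [0, 0, -5]], [[0, 0, 4], [0, 0, -8.5]], [[0, 0, 4], [0, 0, -8.5]], [[-2, 3, 2], [0, 0, -8.5]], [[-2, 4, 2], [0, 0, -8.5]], [[-2, 4, 2], [0, 0, -8.5]], [[-2, 4, 2], [0, 0, -8.5]]], fingers=1)

```text
clock: 28.0
tool_pos: [0.6113, 0.0853, 0.2057]
eef_rot: [-0.256, 0.967, 0.0, 0.0]
contact_force: [0.8, 0.1, -0.2]
opening: 0.998
finger_force: 0.0
```

>>> step_arm(increments=[[[-2, 4, 0], [0, 0, -8.5]], [[-2, 4, 0], [0, 0, -8.5]], [[-2, 4, 0], [0, 0, -8.5]], [[-2, 4, 0], [0, 0, -8.5]], [[-2, 4, 0], [0, 0, -8.5]], [[-2, 3, 0], [0, 0, -3]], [[-2, 3, 0], [0, 0, 0]], [[0, 0, 0], [0, 0, 0]], [[0, 0, 0], [0, 0, 0]], [[0, 0, 0], [0, 0, 0]]])

```text
clock: 29.0
tool_pos: [0.4731, 0.343, 0.2046]
eef_rot: [0.135, 0.991, -0.0, 0.0]
contact_force: [0.4, -0.7, 0.5]
opening: 1.0
finger_force: 0.0
```

```bash
python3 q.py; python3 rowchk.py top; python3 rowchk.py side
python3 - <<'E'
from meas import *
p,d,c=snap('wrist');save(p,'w2');np.savez('w2',p=p,d=d,**c)
u=np.array([np.cos(np.radians(165.2)),np.sin(np.radians(165.2))])
for n in ('w1','w2','side'):
    if n=='side': p,d,c=snap('side')
    else:
        w=np.load(n+'.npz');c={k:w[k] for k in w.files};p,d=w['p'],w['d']
    P=cloud(d,c);H,S,V=hsv(p);z=P[:,:,2]
    ye=(H>20)&(H<36)&(S>120)&(P[:,:,0]>.34)&(P[:,:,0]<.5)&(abs(P[:,:,1]-.37)<.08)&(z<.05)
    Q=P[ye];s=(Q[:,:2]-[.419,.3755])@u*1000; rect(ye&(z>.028),c,.03,n)
    for a,b in((2,6),(6,10),(10,14),(14,18),(18,22),(22,26),(28.5,32)):
        k=(Q[:,2]*1000>a)&(Q[:,2]*1000<b)
        if k.sum()>5: print(n,a,k.sum(),np.percentile(s[k],[2,50,98]).round(1))
E
```

```text
clk 29.0 pos [0.4731 0.343  0.2046] close ang 74.4 tilt [-0.  0.] F [ 0.4 -0.7  0.5] open 1.0 ff 0.0 q7 0.32
top amber [331. 201.] c 693.7 -0.3 L 66.8 W 61.7 ang 86.8
top with label [329. 200.] c 693.8 -1.5 L 62.3 W 60.9 ang 90.0
side amber [280. 228.] c 696.3 -10.7 L 68.7 W 67.7 ang 87.3
side with label [280. 227.] c 696.4 -13.1 L 69.1 W 61.8 ang 175.1
w1 [441. 165.] c 421.3 374.1 L 50.4 W 35.8 ang 75.6
w1 2 85 [-18.1  23.4  24.6]
w1 6 108 [-18.3  22.   23.3]
w1 10 82 [-18.4  20.6  21.9]
w1 14 104 [-16.4  19.3  20.6]
w1 18 104 [-17.1  17.7  19. ]
w1 22 107 [-18.   16.2  17.6]
w1 28.5 978 [-19.7   2.1  13.9]
w2 [341. 149.] c 421.5 374.5 L 49.9 W 35.7 ang 76.0
w2 2 74 [23.2 23.9 24.8]
w2 6 85 [21.5 22.4 23.2]
w2 10 70 [20.  21.1 21.8]
w2 14 93 [18.7 19.7 20.8]
w2 18 92 [17.2 18.1 19. ]
w2 22 85 [15.8 16.6 17.5]
w2 28.5 1419 [-19.7   2.6  14. ]
side [367. 367.] c 420.5 375.1 L 52.1 W 37.9 ang 75.1
side 2 64 [-18.7  22.2  25.4]
side 6 66 [-17.4  19.2  24. ]
side 10 63 [-17.   19.9  22.7]
side 14 57 [-17.6  18.   21.6]
side 18 67 [-18.6  17.3  20. ]
side 22 63 [-18.7  11.7  18.4]
side 28.5 326 [-20.1   2.5  15.1]
```

View pics/w2.png

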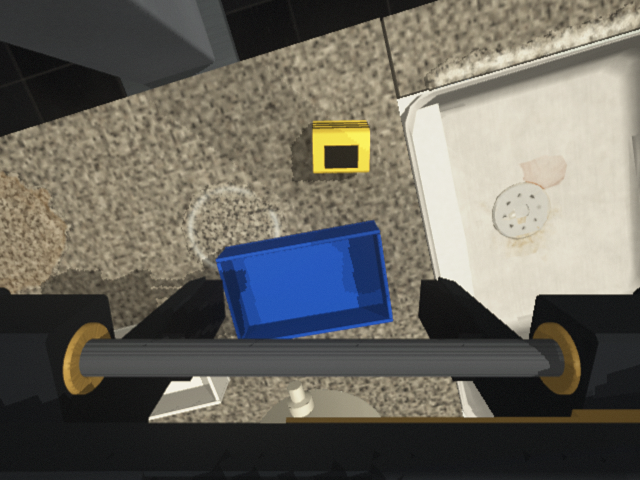

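The view shows the chock at (341,148) with its striped slope toward the robot; height slices confirm a 70° slope facing 166°. Chock centre is (0.4165, 0.376), yaw 75.8°. Grasping it.

>>> step_arm(increments=[[[-2.8, 1.6, -3], [0, 0, 1.4]], [[-2.8, 1.6, -3], [0, 0, 0]], [[0, 0.1, -3], [0, 0, 0]], [[0, 0, -3], [0, 0, 0]], [[0, 0, -3], [0, 0, 0]], [[0, 0, -2.5], [0, 0, 0]], [[0, 0, -1.5], [0, 0, 0]], [[0, 0, -0.9], [0, 0, 0]], [[0, 0, 0], [0, 0, 0]], [[0, 0, 0], [0, 0, 0]]])

```text
clock: 30.2
tool_pos: [0.4165, 0.3781, 0.0065]
eef_rot: [0.122, 0.992, 0.001, 0.0]
contact_force: [0.2, -0.2, 0.5]
opening: 1.001
finger_force: 0.0
```

```bash
python3 q.py
```

```text
clk 30.2 pos [0.4165 0.3781 0.0065] close ang 75.9 tilt [0.001 0.   ] F [ 0.2 -0.2  0.5] open 1.001 ff 0.0 q7 0.11
```

>>> step_arm(increments=[[[0, -0.2, -0.1], [0, 0, 0]], [[0, 0, 0], [0, 0, 0]], [[0, 0, 0], [0, 0, 0]], [[0, 0, 0], [0, 0, 0]], [[0, 0, 0], [0, 0, 0]], [[0, 0, 0], [0, 0, 0]], [[0, 0, 0], [0, 0, 0]], [[0, 0, 0], [0, 0, 0]], [[0, 0, 0], [0, 0, 0]], [[0, 0, 0], [0, 0, 0]]], fingers=0, grip_force=25)

```text
clock: 31.2
tool_pos: [0.416, 0.376, 0.0049]
eef_rot: [0.122, 0.993, 0.0, 0.0]
contact_force: [-0.7, 0.5, 4.3]
opening: 0.567
finger_force: 25.0
```

>>> step_arm(increments=[[[0, 0, 1], [0, 0, 0]], [[0, 0, 2], [0, 0, 0]], [[0, 0, 3], [0, 0, 0]], [[0, 0, 3], [0, 0, 0]], [[0, 0, 3], [0, 0, 0]], [[0, -2, 0], [0, 0, -5]], [[0, -3, 0], [0, 0, -8]], [[1, -4, 0], [0, 0, -8]], [[1.5, -4, 0], [0, 0, -8]], [[1.5, -4, 0], [0, 0, -8]]])

```text
clock: 32.2
tool_pos: [0.4556, 0.2039, 0.125]
eef_rot: [0.433, 0.901, -0.001, -0.0]
contact_force: [0.8, 1.0, -2.4]
opening: 0.567
finger_force: 25.0
```

```bash
python3 q.py
```

```text
clk 32.2 pos [0.4556 0.2039 0.125 ] close ang 38.7 tilt [-0.001 -0.   ] F [ 0.8  1.  -2.4] open 0.567 ff 25.0 q7 -0.04
```

>>> step_arm(increments=[[[3, -3.5, 0], [0, 0, -8]], [[3, -3.5, 0], [0, 0, -8]], [[3, -3.5, 0], [0, 0, -8]], [[3, -3.5, 0], [0, 0, -8]], [[3, -3.5, 0], [0, 0, -8]], [[3, -3.5, 0], [0, 0, -2]], [[3, -3.5, 0], [0, 0, 0]], [[2.5, -3.4, 0], [0, 0, 0]], [[0, 0, 0], [0, 0, 0]], [[0, 0, 0], [0, 0, 0]]])

```text
clock: 33.2
tool_pos: [0.6899, -0.0747, 0.124]
eef_rot: [0.727, 0.687, -0.001, -0.001]
contact_force: [-0.5, 0.6, -2.6]
opening: 0.563
finger_force: 25.0
```

```bash
python3 q.py; python3 rowchk.py side
```

```text
clk 33.2 pos [ 0.6899 -0.0747  0.124 ] close ang 176.8 tilt [-0.001 -0.001] F [-0.5  0.6 -2.6] open 0.563 ff 25.0 q7 -0.03
side amber [280. 228.] c 696.3 -10.7 L 68.7 W 67.7 ang 87.3
side with label [280. 227.] c 696.2 -11.1 L 69.8 W 65.8 ang 175.1
```

>>> step_arm(increments=[[[0, 0, -3], [0, 0, 0]], [[0, 0, -3], [0, 0, 0]], [[0, 0, -3], [0, 0, 0]], [[0, 0, -1.2], [0, 0, 0]], [[0, 0, -0.6], [0, 0, 0]], [[0, 0, -0.2], [0, 0, 0]], [[0, 0, -0.1], [0, 0, 0]], [[0, 0, -0.1], [0, 0, 0]], [[0, 0, 0], [0, 0, 0]], [[0, 0, 0], [0, 0, 0]]])

```text
clock: 34.25
tool_pos: [0.6913, -0.0734, 0.0134]
eef_rot: [0.726, 0.688, 0.0, 0.0]
contact_force: [-0.2, -0.1, -2.5]
opening: 0.565
finger_force: 25.0
```

```bash
python3 q.py
```

```text
clk 34.25 pos [ 0.6913 -0.0734  0.0134] close ang 177.0 tilt [0. 0.] F [-0.2 -0.1 -2.5] open 0.565 ff 25.0 q7 -0.03
```

>>> step_arm(increments=[[[0, 0, -0.1], [0, 0, 0]], [[0, 0, -0.1], [0, 0, 0]], [[0, 0.3, 0], [0, 0, 0]], [[0, 0.5, 0], [0, 0, 0]], [[0, 0.5, 0], [0, 0, 0]], [[0, 0.3, 0], [0, 0, 0]], [[0, 0.2, 0], [0, 0, 0]], [[0, 0, 0], [0, 0, 0]], [[0, 0, 0], [0, 0, 0]], [[0, 0, 0], [0, 0, 0]]])

```text
clock: 35.25
tool_pos: [0.6913, -0.0547, 0.011]
eef_rot: [0.726, 0.688, 0.001, -0.0]
contact_force: [0.1, 0.5, 2.9]
opening: 0.566
finger_force: 25.0
```

>>> step_arm(increments=[[[0, 0.1, 0], [0, 0, 0]], [[0, 0.1, 0], [0, 0, 0]], [[0, 0.1, 0], [0, 0, 0]], [[0, 0, 0], [0, 0, 0]], [[0, 0, 0], [0, 0, 0]], [[0, 0, 0], [0, 0, 0]], [[0, 0, 0], [0, 0, 0]], [[0, 0, 0], [0, 0, 0]], [[0, 0, 0], [0, 0, 0]], [[0, 0, 0], [0, 0, 0]]])

```text
clock: 36.25
tool_pos: [0.6911, -0.0529, 0.011]
eef_rot: [0.726, 0.688, -0.0, 0.0]
contact_force: [-1.0, -4.8, 5.4]
opening: 0.561
finger_force: 25.0
```

>>> step_arm(increments=[[[0, 0, 0.1], [0, 0, 0]], [[0, 0, 0], [0, 0, 0]], [[0, 0, 0], [0, 0, 0]], [[0, 0, 0], [0, 0, 0]], [[0, 0, 0], [0, 0, 0]], [[0, 0, 0], [0, 0, 0]], [[0, 0, 0], [0, 0, 0]], [[0, 0, 0], [0, 0, 0]], [[0, 0, 0], [0, 0, 0]], [[0, 0, 0], [0, 0, 0]]])

```text
clock: 37.25
tool_pos: [0.691, -0.0524, 0.0117]
eef_rot: [0.726, 0.688, 0.0, 0.0]
contact_force: [-0.4, -0.2, -3.0]
opening: 0.566
finger_force: 25.0
```

>>> step_arm(increments=[[[0, 0.1, 0], [0, 0, 0]], [[0, 0, 0], [0, 0, 0]], [[0, 0, 0], [0, 0, 0]], [[0, 0, 0], [0, 0, 0]], [[0, 0, 0], [0, 0, 0]], [[0, 0, 0], [0, 0, 0]], [[0, 0, 0], [0, 0, 0]], [[0, 0, 0], [0, 0, 0]], [[0, 0, 0], [0, 0, 0]], [[0, 0, 0], [0, 0, 0]]])

```text
clock: 38.25
tool_pos: [0.6909, -0.0513, 0.0117]
eef_rot: [0.726, 0.688, 0.0, 0.0]
contact_force: [-0.1, 0.3, -1.5]
opening: 0.565
finger_force: 25.0
```

```bash
python3 q.py; python3 rowchk.py side
python3 - <<'E'
from h import *
p,d,c=snap('side');q,_,_=snap('top')
save(np.hstack([cv2.resize(p[180:270,220:340],(480,360)),cv2.resize(q[170:235,290:360],(320,360))]),'row2')
E
```

```text
clk 38.25 pos [ 0.6909 -0.0513  0.0117] close ang 177.0 tilt [0. 0.] F [-0.1  0.3 -1.5] open 0.565 ff 25.0 q7 -0.06
side amber [280. 228.] c 696.3 -10.7 L 68.7 W 67.7 ang 87.3
side with label [279. 228.] c 696.5 -10.9 L 70.8 W 64.6 ang 90.0
```

View pics/row2.png

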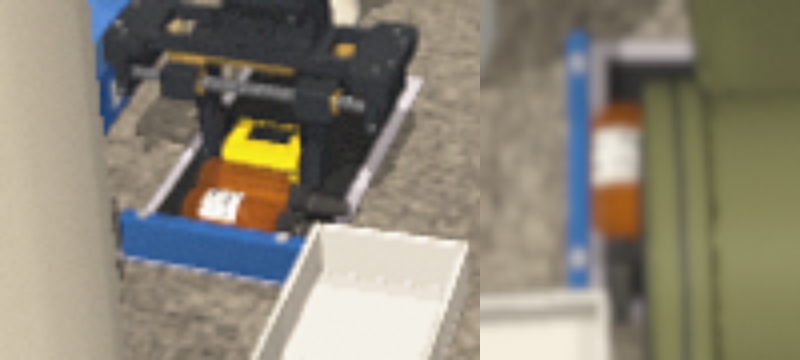

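The crop shows both bottles against the stop and the yellow chock just behind them. I'm creeping on until contact.

>>> step_arm(increments=[[[0, 0.1, 0], [0, 0, 0]], [[0, 0, 0], [0, 0, 0]], [[0, 0, 0], [0, 0, 0]], [[0, 0, 0], [0, 0, 0]], [[0, 0, 0], [0, 0, 0]], [[0, 0, 0], [0, 0, 0]], [[0, 0, 0], [0, 0, 0]], [[0, 0, 0], [0, 0, 0]], [[0, 0, 0], [0, 0, 0]], [[0, 0, 0], [0, 0, 0]]])

```text
clock: 39.4
tool_pos: [0.691, -0.0503, 0.0117]
eef_rot: [0.726, 0.688, 0.0, 0.0]
contact_force: [-0.8, -0.8, -2.4]
opening: 0.568
finger_force: 25.0
```

>>> step_arm(increments=[[[0, 0.1, 0], [0, 0, 0]], [[0, 0, 0], [0, 0, 0]], [[0, 0, 0], [0, 0, 0]], [[0, 0, 0], [0, 0, 0]], [[0, 0, 0], [0, 0, 0]], [[0, 0, 0], [0, 0, 0]], [[0, 0, 0], [0, 0, 0]], [[0, 0, 0], [0, 0, 0]], [[0, 0, 0], [0, 0, 0]], [[0, 0, 0], [0, 0, 0]]])

```text
clock: 40.4
tool_pos: [0.691, -0.0493, 0.0117]
eef_rot: [0.726, 0.688, 0.0, 0.0]
contact_force: [0.3, -1.0, -3.0]
opening: 0.563
finger_force: 25.0
```

>>> step_arm(increments=[[[0, 0.1, 0], [0, 0, 0]], [[0, 0, 0], [0, 0, 0]], [[0, 0, 0], [0, 0, 0]], [[0, 0, 0], [0, 0, 0]], [[0, 0, 0], [0, 0, 0]], [[0, 0, 0], [0, 0, 0]], [[0, 0, 0], [0, 0, 0]], [[0, 0, 0], [0, 0, 0]], [[0, 0, 0], [0, 0, 0]], [[0, 0, 0], [0, 0, 0]]])

```text
clock: 41.4
tool_pos: [0.6909, -0.0487, 0.0117]
eef_rot: [0.726, 0.688, -0.0, 0.0]
contact_force: [0.3, -2.6, -3.2]
opening: 0.562
finger_force: 25.0
```

>>> step_arm(increments=[[[0, 0, -0.05], [0, 0, 0]], [[0, 0, 0], [0, 0, 0]], [[0, 0, 0], [0, 0, 0]], [[0, 0, 0], [0, 0, 0]], [[0, 0, 0], [0, 0, 0]], [[0, 0, 0], [0, 0, 0]], [[0, 0, 0], [0, 0, 0]], [[0, 0, 0], [0, 0, 0]], [[0, 0, 0], [0, 0, 0]], [[0, 0, 0], [0, 0, 0]]])

```text
clock: 42.4
tool_pos: [0.6909, -0.0485, 0.0112]
eef_rot: [0.726, 0.688, -0.0, 0.0]
contact_force: [-0.1, -3.8, -2.2]
opening: 0.567
finger_force: 25.0
```

>>> step_arm(increments=[[[0, 0, 0], [0, 0, 0]], [[0, 0, 0], [0, 0, 0]], [[0, 0, 0], [0, 0, 0]], [[0, 0, 0], [0, 0, 0]], [[0, 0, 0], [0, 0, 0]], [[0, 0, 1], [0, 0, 0]], [[0, 0, 2], [0, 0, 0]], [[0, 0, 3], [0, 0, 0]], [[0, 0, 3], [0, 0, 0]], [[0, 0, 3], [0, 0, 0]]], fingers=0.8)

```text
clock: 43.4
tool_pos: [0.6914, -0.0484, 0.1345]
eef_rot: [0.726, 0.688, 0.001, 0.001]
contact_force: [-0.1, -0.1, 0.1]
opening: 0.802
finger_force: 0.0
```

>>> step_arm(increments=[[[-2, 0, 2], [0, 0, 0]], [[-4, 0, 2], [0, 0, 0]], [[-4, 0, 0], [0, 0, 0]], [[-4, 0, 0], [0, 0, 0]], [[-4, 0, 0], [0, 0, 0]], [[-2, 0, 0], [0, 0, 0]], [[0, 0, 0], [0, 0, 0]], [[0, 0, 0], [0, 0, 0]], [[0, 0, 0], [0, 0, 0]], [[0, 0, 0], [0, 0, 0]]], fingers=0.6)

```text
clock: 44.4
tool_pos: [0.4926, -0.0482, 0.1715]
eef_rot: [0.726, 0.688, 0.001, 0.001]
contact_force: [-0.7, 0.2, 0.2]
opening: 0.6
finger_force: 0.0
```

```bash
python3 q.py; python3 rowchk.py side; python3 rowchk.py top
cat > fin.py <<'E'
from meas import *
for n in('top','side'):
    p,d,c=snap(n);P=cloud(d,c);H,S,V=hsv(p);z=P[:,:,2]
    rect((H>20)&(H<36)&(S>120)&(abs(P[:,:,0]-.69)<.08)&(abs(P[:,:,1]+.06)<.08)&(z>.033)&(z<.06),c,.036,n+' chock top')
    # markers: raised objects on the bench
    m=(z>.007)&(z<.03)&(P[:,:,0]>.40)&(P[:,:,0]<.54)&(P[:,:,1]<.02)&(P[:,:,1]>-.26)
    rect(m,c,.0065,n+' marker')
    m=(S<40)&(V>190)&(z>.007)&(z<.03)&(P[:,:,0]>.40)&(P[:,:,0]<.54)&(P[:,:,1]<.02)&(P[:,:,1]>-.26)
    print(n,'pen white z',np.percentile(z[m],[50,95]) if m.any() else None)
E
python3 fin.py
```

```text
clk 44.4 pos [ 0.4926 -0.0482  0.1715] close ang 177.0 tilt [0.001 0.001] F [-0.7  0.2  0.2] open 0.6 ff 0.0 q7 -0.07
side amber [280. 228.] c 696.3 -10.7 L 68.7 W 67.7 ang 87.3
side with label [280. 227.] c 695.9 -11.2 L 74.6 W 60.2 ang 170.2
top amber [330. 201.] c 693.8 0.9 L 64.4 W 61.7 ang 86.8
top with label [328. 200.] c 693.9 -0.3 L 60.8 W 60.2 ang 0.2
top chock top [350. 199.] c 689.4 -53.9 L 51.1 W 36.9 ang 176.4
top pen white z None
side chock top [286. 216.] c 689.9 -47.0 L 51.8 W 51.0 ang 176.0
side marker [373. 226.] c 469.2 -114.1 L 252.7 W 25.7 ang 86.7
side pen white z [0.01242337 0.01444734]
```

Run:
```python
from meas import *
w={}
p,d,c=snap('wrist');save(p,'w3');P=cloud(d,c);z=P[:,:,2];print(-c['R'].T@c['t'])
m=(z>.006)&(z<.03)&(P[:,:,0]>.42)&(P[:,:,0]<.53)&(P[:,:,1]<.05)&(P[:,:,1]>-.26)
rect(m,c,.0065,'wrist')
c=r.calibration('top');
p,d,c=snap('top')
pts=np.array([[470,392],[600,384],[598,405],[732,422]])/2.6+[150,130]
print(ray(c,pts,.0065).round(3))
```

```text
[0.49502993 0.02043405 0.31653423]
wrist [296. 200.] c 470.0 -34.3 L 123.1 W 13.0 ang 90.7
wrist [306. 311.] c 472.2 -139.4 L 60.5 W 12.2 ang 78.7
wrist [296. 385.] c 455.6 -222.8 L 21.8 W 13.0 ang 78.7
[[ 0.495  0.006  0.006]
 [ 0.496 -0.116  0.006]
 [ 0.476 -0.113  0.006]
 [ 0.453 -0.236  0.006]]
```

View pics/w3.png

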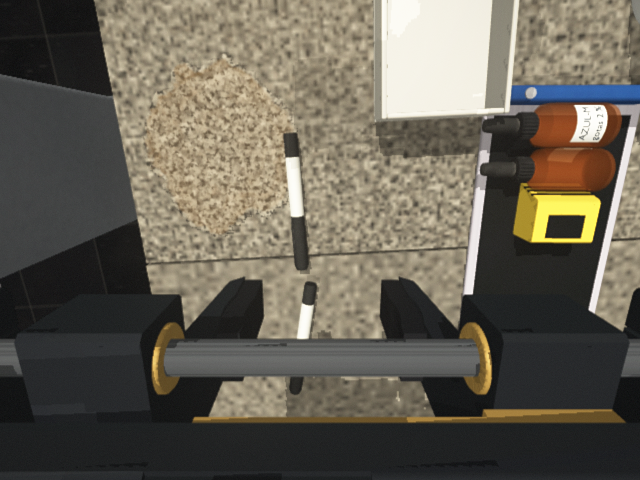

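Marker 0 was knocked: it now lies at (0.470, -0.034), axis 90.7° (pixels 296,200). Marker 1 is unchanged, partly hidden at (303,340). The row and chock look snug. Grasping marker 0.

>>> step_arm(increments=[[[-1.1, 0.7, -2], [0, 0, 1.8]], [[-1.1, 0.7, -3], [0, 0, 1.8]], [[0, 0, -3], [0, 0, 0]], [[0, 0, -3], [0, 0, 0]], [[0, 0, -3], [0, 0, 0]], [[0, 0, -1.5], [0, 0, 0]], [[0, 0, -0.8], [0, 0, 0]], [[0, 0, -0.4], [0, 0, 0]], [[0, 0, 0], [0, 0, 0]], [[0, 0, 0], [0, 0, 0]]])

```text
clock: 45.7
tool_pos: [0.4711, -0.0345, 0.006]
eef_rot: [0.704, 0.711, -0.001, -0.001]
contact_force: [0.1, 0.0, 0.2]
opening: 0.596
finger_force: 0.0
```

```bash
python3 q.py
python3 - <<'E'
from meas import *
w=np.load('w2.npz');c={k:w[k] for k in w.files};p,d=w['p'],w['d'];P=cloud(d,c)
for n in('w2','side'):
    if n=='side': p,d,c=snap('side');P=cloud(d,c)
    H,S,V=hsv(p)
    m=(H>100)&(H<125)&(S>150)&(P[:,:,1]>.2)&(P[:,:,1]<.42)&(P[:,:,2]>.034)&(P[:,:,2]<.05)
    print(np.median(P[m],0)); rect(m,c,.04,n)
E
```

```text
clk 45.7 pos [ 0.4711 -0.0345  0.006 ] close ang 0.6 tilt [-0.001 -0.001] F [0.1 0.  0.2] open 0.596 ff 0.0 q7 -0.13
[0.52405921 0.31468163 0.03885898]
w2 [308. 284.] c 535.6 309.6 L 153.7 W 96.1 ang 85.1
[0.53267326 0.33510128 0.03929278]
side [309. 331.] c 536.2 313.0 L 158.7 W 96.1 ang 85.4
```

>>> step_arm(increments=[[[0, 0, -0.2], [0, 0, 0]], [[0, 0, 0], [0, 0, 0]], [[0, 0, 0], [0, 0, 0]], [[0, 0, 0], [0, 0, 0]], [[0, 0, 0], [0, 0, 0]], [[0, 0, 0], [0, 0, 0]], [[0, 0, 0], [0, 0, 0]], [[0, 0, 0], [0, 0, 0]], [[0, 0, 0], [0, 0, 0]], [[0, 0, 0], [0, 0, 0]]], fingers=0, grip_force=15)

```text
clock: 46.75
tool_pos: [0.4712, -0.0345, 0.0039]
eef_rot: [0.704, 0.711, -0.001, -0.002]
contact_force: [-0.3, 0.9, 1.7]
opening: 0.143
finger_force: 15.0
```

>>> step_arm(increments=[[[0, 0, 1], [0, 0, 0]], [[0, 0, 3], [0, 0, 0]], [[0, 0, 4], [0, 0, 0]], [[0, 2, 3], [0, 0, -1]], [[0, 4, 0], [0, 0, -1]], [[0, 4.5, 0], [0, 0, -1]], [[0, 4.5, 0], [0, 0, -1]], [[0, 4.5, 0], [0, 0, -1]], [[0.5, 4.5, 0], [0, 0, -0.4]], [[1.2, 4.5, 0], [0, 0, 0]]])

```text
clock: 47.75
tool_pos: [0.4867, 0.2523, 0.1146]
eef_rot: [0.736, 0.677, -0.002, -0.002]
contact_force: [1.0, -0.3, -0.7]
opening: 0.146
finger_force: 15.0
```

```bash
python3 q.py
```

```text
clk 47.75 pos [0.4867 0.2523 0.1146] close ang 175.2 tilt [-0.002 -0.002] F [ 1.  -0.3 -0.7] open 0.146 ff 15.0 q7 -0.56
```

>>> step_arm(increments=[[[1.8, 3, 0], [0, 0, 0]], [[1.8, 3, 0], [0, 0, 0]], [[0, 0, 0], [0, 0, 0]], [[0, 0, 0], [0, 0, 0]], [[0, 0, 0], [0, 0, 0]], [[0, 0, -3], [0, 0, 0]], [[0, 0, -2], [0, 0, 0]], [[0, 0, 0], [0, 0, 0]], [[0, 0, 0], [0, 0, 0]], [[0, 0, 0], [0, 0, 0]]])

```text
clock: 48.75
tool_pos: [0.5249, 0.3103, 0.0652]
eef_rot: [0.737, 0.676, -0.0, -0.001]
contact_force: [-0.1, 0.6, 0.5]
opening: 0.147
finger_force: 15.0
```

```bash
python3 q.py
```

```text
clk 48.75 pos [0.5249 0.3103 0.0652] close ang 175.1 tilt [-0.    -0.001] F [-0.1  0.6  0.5] open 0.147 ff 15.0 q7 -0.6
```

Shift (-0.2, +0.2) cm, lower to z ≈ 0.013, and release.

>>> step_arm(increments=[[[-0.2, 0.2, 0], [0, 0, 0]], [[0, 0, -1.5], [0, 0, 0]], [[0, 0, -2], [0, 0, 0]], [[0, 0, -1], [0, 0, 0]], [[0, 0, -0.5], [0, 0, 0]], [[0, 0, -0.2], [0, 0, 0]], [[0, 0, 0], [0, 0, 0]], [[0, 0, 0], [0, 0, 0]], [[0, 0, 0], [0, 0, 0]], [[0, 0, 0], [0, 0, 0]]])

```text
clock: 49.75
tool_pos: [0.5225, 0.3127, 0.0124]
eef_rot: [0.736, 0.677, -0.001, -0.002]
contact_force: [0.1, -1.0, -0.1]
opening: 0.146
finger_force: 15.0
```

>>> step_arm(increments=[[[0, 0, 0], [0, 0, 0]], [[0, 0, 0], [0, 0, 0]], [[0, 0, 0], [0, 0, 0]], [[0, 0, 0.5], [0, 0, 0]], [[0, 0, 2], [0, 0, 0]], [[0, 0, 3], [0, 0, 0]], [[0, 0, 4], [0, 0, 0]], [[0, -2, 1], [0, 0, -1.5]], [[0, -4, 0], [0, 0, -1.5]], [[0, -4, 0], [0, 0, -1.5]]], fingers=0.22)

```text
clock: 50.75
tool_pos: [0.5221, 0.2112, 0.1174]
eef_rot: [0.762, 0.647, -0.001, -0.001]
contact_force: [0.2, -1.3, -0.2]
opening: 0.22
finger_force: 0.0
```

>>> step_arm(increments=[[[0, -4, 0], [0, 0, -1.5]], [[0, -4, 0], [0, 0, -1]], [[-0.7, -5, 0], [0, 0, 0]], [[-0.7, -5, 0], [0, 0, 0]], [[-0.7, -5, 0], [0, 0, 0]], [[-0.7, -5, 0], [0, 0, 0]], [[-0.7, -5, 0], [0, 0, 0]], [[-0.7, -5, 0], [0, 0, 0]], [[-0.7, -4, 0], [0, 0, 0]], [[-0.8, -1.5, 0], [0, 0, 0]]], fingers=0.55)

```text
clock: 51.75
tool_pos: [0.4634, -0.2259, 0.1168]
eef_rot: [0.779, 0.627, -0.002, -0.001]
contact_force: [-0.5, 0.1, 0.9]
opening: 0.552
finger_force: 0.0
```

```bash
python3 q.py;python3 - <<'E'
from meas import *
p,d,c=snap('wrist');P=cloud(d,c);z=P[:,:,2]
m=(z>.006)&(z<.03)&(P[:,:,0]>.40)&(P[:,:,0]<.53)&(P[:,:,1]<.05)&(P[:,:,1]>-.3)
rect(m,c,.0065,'wrist')
p,d,c=snap('side');save(np.hstack([cv2.resize(p[280:380,250:360],(440,400)),cv2.resize(p[190:260,320:400],(360,400))]),'mk')
H,S,V=hsv(p);P=cloud(d,c);z=P[:,:,2]
rect((S<50)&(V>170)&(z>.006)&(P[:,:,0]<.54)&(P[:,:,0]>.4)&(P[:,:,1]<-.05)&(P[:,:,1]>-.26)&(z<.03),c,.0065,'side barrel')
rect((S<50)&(V>150)&(abs(P[:,:,0]-.537)<.05)&(abs(P[:,:,1]-.312)<.08)&(z<.03),c,.013,'bin barrel')
E
```

```text
clk 51.75 pos [ 0.4634 -0.2259  0.1168] close ang 167.7 tilt [-0.002 -0.001] F [-0.5  0.1  0.9] open 0.552 ff 0.0 q7 0.05
wrist [308. 152.] c 465.8 -170.4 L 124.0 W 13.0 ang 78.9
```

View pics/mk.png

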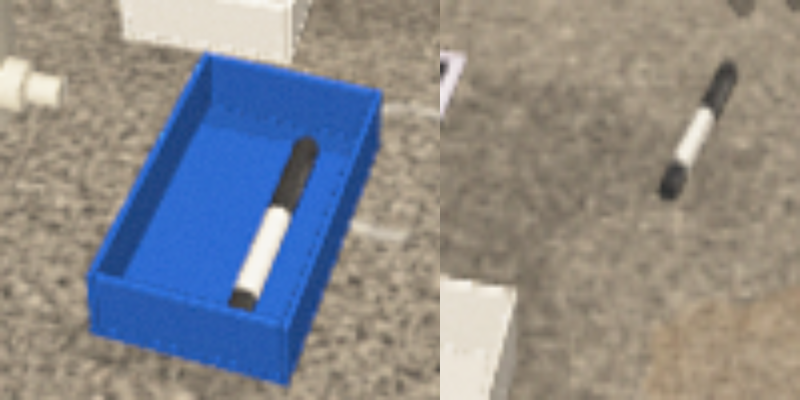

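Marker 0 lies flat in the blue bin (270,225 in the left crop). Marker 1 is at (0.466, -0.170), 78.9°.

>>> step_arm(increments=[[[0, 2.5, 0], [0, 0, 1.2]], [[0.2, 3, -2], [0, 0, 0]], [[0, 0, -3], [0, 0, 0]], [[0, 0, -2], [0, 0, 0]], [[0, 0, 0], [0, 0, 0]], [[0, 0, 0], [0, 0, 0]], [[0, 0, 0], [0, 0, 0]], [[0, 0, 0], [0, 0, 0]], [[0, 0, 0], [0, 0, 0]], [[0, 0, 0], [0, 0, 0]]])

```text
clock: 52.85
tool_pos: [0.4679, -0.1648, 0.0474]
eef_rot: [0.77, 0.638, -0.001, -0.001]
contact_force: [1.1, -0.6, 0.9]
opening: 0.551
finger_force: 0.0
```

```bash
python3 q.py
```

```text
clk 52.85 pos [ 0.4679 -0.1648  0.0474] close ang 169.3 tilt [-0.001 -0.001] F [ 1.1 -0.6  0.9] open 0.551 ff 0.0 q7 -0.03
```

>>> step_arm(increments=[[[-0.2, -0.5, -1], [0, 0, 0]], [[0, 0, -1.5], [0, 0, 0]], [[0, 0, -1.2], [0, 0, 0]], [[0, 0, -0.6], [0, 0, 0]], [[0, 0, 0], [0, 0, 0]], [[0, 0, 0], [0, 0, 0]], [[0, 0, 0], [0, 0, 0]], [[0, 0, 0], [0, 0, 0]], [[0, 0, 0], [0, 0, 0]], [[0, 0, 0], [0, 0, 0]]])

```text
clock: 53.85
tool_pos: [0.4657, -0.1696, 0.0042]
eef_rot: [0.77, 0.638, -0.001, -0.002]
contact_force: [-1.3, 0.5, -0.6]
opening: 0.546
finger_force: 0.0
```

>>> step_arm(increments=[[[0, 0, 0], [0, 0, 0]], [[0, 0, 0], [0, 0, 0]], [[0, 0, 0], [0, 0, 0]], [[0, 0, 0], [0, 0, 0]], [[0, 0, 0], [0, 0, 0]], [[0, 0, 0], [0, 0, 0]], [[0, 0, 0], [0, 0, 0]], [[0, 0, 0], [0, 0, 0]], [[0, 0, 0], [0, 0, 0]], [[0, 0, 0], [0, 0, 0]]], fingers=0)

```text
clock: 54.85
tool_pos: [0.4656, -0.1696, 0.0039]
eef_rot: [0.77, 0.638, -0.001, -0.002]
contact_force: [-0.1, -0.4, 0.3]
opening: 0.143
finger_force: 15.0
```

>>> step_arm(increments=[[[0, 0, 1], [0, 0, 0]], [[0, 0, 3], [0, 0, 0]], [[0, 0, 4], [0, 0, 1]], [[0, 2, 3], [0, 0, 1]], [[0, 4, 0], [0, 0, 1]], [[0, 4.5, 0], [0, 0, 1]], [[0, 4.5, 0], [0, 0, 1]], [[0, 4.5, 0], [0, 0, 1]], [[0.5, 4.5, 0], [0, 0, 0]], [[1, 4.5, 0], [0, 0, 0]]])

```text
clock: 55.85
tool_pos: [0.4795, 0.1171, 0.1146]
eef_rot: [0.735, 0.678, -0.002, -0.002]
contact_force: [0.4, -1.1, -0.6]
opening: 0.146
finger_force: 15.0
```

>>> step_arm(increments=[[[1, 4.5, 0], [0, 0, 0]], [[1, 4.5, 0], [0, 0, 0]], [[1, 4, 0], [0, 0, 0]], [[1, 3, 0], [0, 0, 0]], [[1, 2, 0], [0, 0, 0]], [[0.7, 1, 0], [0, 0, 0]], [[0, 0, 0], [0, 0, 0]], [[0, 0, 0], [0, 0, 0]], [[0, 0, 0], [0, 0, 0]], [[0, 0, 0], [0, 0, 0]]])

```text
clock: 56.85
tool_pos: [0.5373, 0.3041, 0.1141]
eef_rot: [0.736, 0.677, -0.002, -0.002]
contact_force: [0.3, 0.2, -0.2]
opening: 0.146
finger_force: 15.0
```

```bash
python3 q.py
```

```text
clk 56.85 pos [0.5373 0.3041 0.1141] close ang 175.3 tilt [-0.002 -0.002] F [ 0.3  0.2 -0.2] open 0.146 ff 15.0 q7 -0.57
```

>>> step_arm(increments=[[[0.8, 0.4, 0], [0, 0, 0]], [[0.9, 0.4, 0], [0, 0, 0]], [[0, 0, -3], [0, 0, 0]], [[0, 0, -3], [0, 0, 0]], [[0, 0, -2], [0, 0, 0]], [[0, 0, -1.2], [0, 0, 0]], [[0, 0, 0], [0, 0, 0]], [[0, 0, 0], [0, 0, 0]], [[0, 0, 0], [0, 0, 0]], [[0, 0, 0], [0, 0, 0]]])

```text
clock: 57.85
tool_pos: [0.5554, 0.3138, 0.0231]
eef_rot: [0.735, 0.678, -0.0, -0.001]
contact_force: [0.9, -0.7, -0.2]
opening: 0.147
finger_force: 15.0
```

>>> step_arm(increments=[[[0, 0, 0], [0, 0, 0]], [[0, 0, 0], [0, 0, 0]], [[0, 0, 0], [0, 0, 0]], [[0, 0, 0.5], [0, 0, 0]], [[0, 0, 2], [0, 0, 0]], [[0, 0, 3], [0, 0, 0]], [[0, 0, 4], [0, 0, 0]], [[-1, 0, 4], [0, 0, 0]], [[-3, 0, 4], [0, 0, 0]], [[-4, 0, 2], [0, 0, 0]]], fingers=0.22)

```text
clock: 58.85
tool_pos: [0.4768, 0.3138, 0.2206]
eef_rot: [0.736, 0.677, 0.002, -0.001]
contact_force: [-0.6, 0.1, 0.9]
opening: 0.217
finger_force: 0.0
```

```bash
python3 q.py; python3 fin.py 2>/dev/null; python3 rowchk.py top; python3 rowchk.py side
python3 - <<'E'
from h import *
p,d,c=snap('side');q,_,_=snap('top')
save(np.hstack([cv2.resize(p[160:400,230:400],(425,600)),cv2.resize(q[150:300,160:250],(360,600))]),'end')
E
```

```text
clk 58.85 pos [0.4768 0.3138 0.2206] close ang 175.2 tilt [ 0.002 -0.001] F [-0.6  0.1  0.9] open 0.217 ff 0.0 q7 -0.64
top chock top [350. 199.] c 689.5 -53.9 L 51.2 W 36.8 ang 176.4
top pen white z None
side chock top [284. 216.] c 691.2 -47.1 L 52.1 W 47.8 ang 87.4
side pen white z None
top amber [330. 201.] c 693.8 0.9 L 64.4 W 61.7 ang 86.8
top with label [328. 200.] c 693.9 -0.3 L 60.8 W 60.2 ang 0.2
side amber [280. 228.] c 696.3 -10.7 L 68.7 W 67.7 ang 87.3
side with label [280. 227.] c 695.9 -11.6 L 73.7 W 60.4 ang 171.1
```

View pics/end.png

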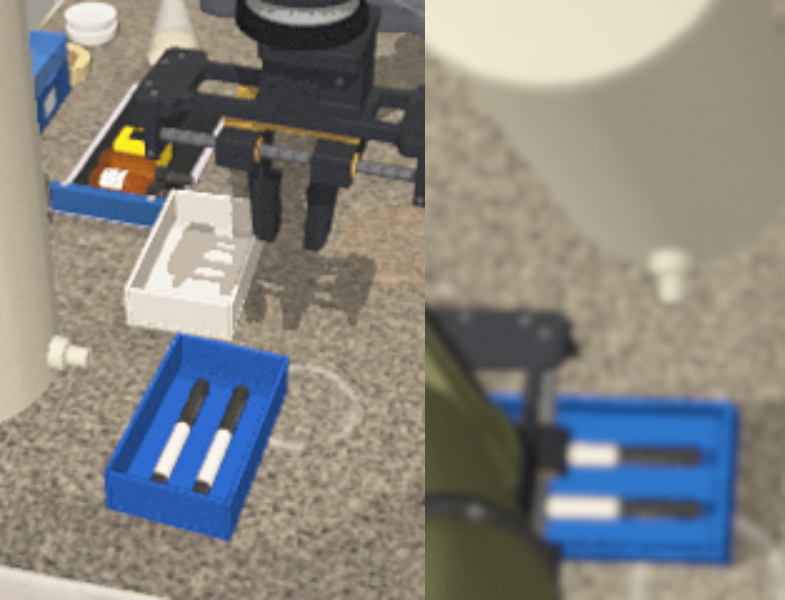

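Both pens lie flat in the blue bin (180,440 and 222,440), and the bottles and chock sit snug on the rest. The gripper is clear, so I'm handing in.

```bash
python3 -c "
from plant import r
print(r.finish_job())"
```

```text
the job is handed in; nothing more can be done
None
```

I handed the job in at about 59 s of the 210 s; no score came back, but the last pictures showed everything in place: both bottles in a row against the stop, the chock snug behind them, and both pens flat in the blue bin (no tweezers were out).

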